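# Pin a die stack and arm the welder with its key

## Robot

A 6-joint arm with a two-finger parallel gripper is mounted at the origin on a cart in front of the work surface, level with it; the furniture and walls round the work are solid. World frame = base frame: x ahead of the robot, y to its left, z up, the work surface at z = 0. Lengths are in mm, angles in rad, forces in N, time in s.
With the tool pointing down it reaches from about 275 to 750 mm from the base axis. Payload 10.2 kg.
Tool frame: the origin (TCP) lies on the front face of the gripper's body, between the roots of the fingers; the fingertips stand 73 mm ahead of it and the grasp point (between the pads) lies 54 mm ahead of it; z points along the fingers, y is the direction in which the jaws open and shut (so a half turn about z gives the same grasp; the last joint's range is limited). The gripper opens to 85 mm and grips with 20 to 120 N. Pads are 22 mm wide; open, the fingers measure 114 mm over their backs; the gripper's body (76 mm by 85 mm) begins 54 mm behind the grasp point. The pads swing forward as they close: fully open they stand 13 mm farther back than shut.
Start: joints at [-1.466, 0.313, 1.498, -0, 1.331, -0.223], TCP at [169.017, -497.056, 303.894] pointing down, gripper open.
Joint ranges: [-2.94, 2.94], [-0.97, 2.17], [0.19, 2.56], [-1.23, 4.37], [0.02, 3.11], [-2.88, 2.88]. Speed limits (rad/s): [2.39, 2.39, 3.01, 3.14, 3.14, 3.14].

## Interface

Orientations are given as a unit quaternion [w, x, y, z].
In Python, from rig import ctrl gives the robot as it stands.
- The arm moves only by the tool move_arm, never from a script. Its argument "series" is a list of rows, each a list of 3 entries, a list of its own where there are three numbers: the shift along the tool's x, y, z in mm, then the turn about the tool's z in degrees, then the opening, from 0 (shut) to 1 (fully open). In form: [[[tx, ty, tz], yaw, grip], ...]. A call has 1 to 10 rows; each row is the pose to reach, as a shift and turn from the pose commanded when the call began, along the tool's axes at that moment; what a row does not reach only later rows make up. A row lasts 1/8 s, in which the tool goes at most 62.5 mm and 10.7 degrees, less where a joint would pass 70% of its speed; a pose out of reach is approached as far as the arm can. A call with a gripper value outside its range is refused whole. The fingers move at their own pace and stop on an object; "force" is the grip in N (left out, the last holds). Time passes only in rows, so rows that repeat a pose let the fingers close. It gives the time, the measured TCP pose, the force and the opening at its end, in the units of the state.
- ctrl.sense(): the state, without advancing time (a new reading comes with each control period).
- ctrl.capture(name): name is "side" or "top" or "wrist"; returns (picture, depth): 384x512x3 uint8, red, green, blue; 384x512 float32, mm along the optical axis (not along the pixel's ray), 0 where there is no reading.
- ctrl.camera_model(name): a dict with "fov_y" (degrees; the focal length in pixels is half the picture's height over the tangent of half this angle, whatever the lens; pixels are square), "cx", "cy" (the principal point, pixels), "rvec" (rotation vector, rad) and "tvec" (3), from world to camera coordinates, as OpenCV has them. Camera axes: x right, y down, z forward; pixel columns grow to the right and rows downward; lengths in mm; the calibration is good to about 2 mm. A picture is of the moment at which its call begins: read the wrist's pose just before it. camera_model takes no time and is no camera call; for the wrist camera it gives the pose at the moment of the call.
- ctrl.finish_job(): hands the job in, once; it reports no verdict.
The state is a dict: "time_s": time; "joints": joint angles; "dq": joint speeds; "tau": joint torques, N m; "eef_pos": TCP position; "ee_rot": TCP orientation; "force": force on the tool from outside, world axes, zero at the start; "wrist_torque": the same for the moment, N m; "grip_width": opening from 0.0 (shut) to 1.0 (fully open).
Only numpy, scipy, OpenCV 4.12 (cv2) and the standard library are available. Lean on these libraries where they do the work, as an engineer would, in place of code of your own. Each camera call takes 0.05 s, during which the arm holds its last target.

## Task

Get the die stack ready for tack welding: lay every die plate that is on the board flat in the assembly nest, one on top of the other, and then push both stack pins down through the plates into the base until they bottom. Only then put the key into the switch on the grey box, all the way in, and turn it clockwise to on; leave it in there, and don't knock over the green bottle.

Things in the scene. Friction and masses are not known exactly. Their poses are not given: they have to be found in the camera images.
- plate_1: Die plate, a flat bright aluminium bar 52 x 32 x 10 mm (its x, y, z), about 0.1 kg, with two 10.5 mm through holes on its long axis 14 mm either side of the centre, and a ring engraved on top. The plates are alike and may lie in any order. Origin: centre of the underside. Lies flat on the board at the start; two to four plates are there, the others are absent.
- plate_2: Die plate, a flat bright aluminium bar 52 x 32 x 10 mm (its x, y, z), about 0.1 kg, with two 10.5 mm through holes on its long axis 14 mm either side of the centre, and a ring engraved on top. The plates are alike and may lie in any order. Origin: centre of the underside. Lies flat on the board at the start; two to four plates are there, the others are absent.
- plate_3: Die plate, a flat bright aluminium bar 52 x 32 x 10 mm (its x, y, z), about 0.1 kg, with two 10.5 mm through holes on its long axis 14 mm either side of the centre, and a ring engraved on top. The plates are alike and may lie in any order. Origin: centre of the underside. Lies flat on the board at the start; two to four plates are there, the others are absent.
- plate_4: Die plate, a flat bright aluminium bar 52 x 32 x 10 mm (its x, y, z), about 0.1 kg, with two 10.5 mm through holes on its long axis 14 mm either side of the centre, and a ring engraved on top. The plates are alike and may lie in any order. Origin: centre of the underside. Lies flat on the board at the start; two to four plates are there, the others are absent.
- nest: Fixed nest: dark steel base 84 x 60 x 24 mm (its x, y, z) with six 8 mm locator posts, tapered at the tip, 43 mm above its top, at x = +-21.5, y = +-21.2 and x = +-31.2, y = 0 mm: a pocket 54.4 x 34.4 mm, long side along x, the middle of both long sides open for fingers. Plates rest at z = 24 mm and up. Two blind 10 mm pin holes 18 mm deep at x = +-14 mm. Origin: centre of the underside.
- nest_hole0 (a point): Mouth of the first pin hole, on the top face of the nest base (24 mm above the board).
- nest_hole1 (a point): Mouth of the second pin hole, on the top face of the nest base.
- nest_bottom0 (a point): Floor of the first pin hole, 6 mm above the board; a pin that is home stands with its tip here, the underside of its head then 72 mm and the top 98 mm above the board, clear of the posts and of any stack.
- nest_bottom1 (a point): Floor of the second pin hole, as for the first.
- pin_1: Stack pin: 8 mm steel shank 66 mm long, its last 8 mm tapering to a 3 mm tip, and on top a brass grip head 14 mm across, 26 mm high; 0.05 kg. Origin: the lower end on the axis; z runs up the pin. Both pins stand upright in a wooden rack 40 mm high at the start, 30 mm apart, tips 10 mm above the board. Either pin may go in either hole.
- pin_2: Stack pin: 8 mm steel shank 66 mm long, its last 8 mm tapering to a 3 mm tip, and on top a brass grip head 14 mm across, 26 mm high; 0.05 kg. Origin: the lower end on the axis; z runs up the pin. Both pins stand upright in a wooden rack 40 mm high at the start, 30 mm apart, tips 10 mm above the board. Either pin may go in either hole.
- pin_1_tip (a point): Lower end of the first pin.
- pin_2_tip (a point): Lower end of the second pin.
- key: Switch key, upright in a slot in the low end (26 mm high) of the pin rack at the start, 33 mm from the nearer pin, tip 10 mm above the board. Steel blade 14 mm wide (x), 4 mm thick (y), 18 mm long, the last 5 mm narrowed to 10 x 2.2; then a shoulder 22 x 9 x 5 mm; then a flat black bow 30 mm wide (x), 9 mm thick (y), z = 23 to 51 mm. 0.03 kg. Origin: lower end of the blade, z up. It fits the slot either way round.
- key_slot (a point): Middle of the mouth of the key slot, on top of the steel key barrel (28 x 24 x 22 mm high) on the fixed grey switch box (64 x 64 x 40 mm); 62 mm above the board. It turns with the barrel: slot 18.4 mm long along its x, 6.8 mm wide along its y, 20.5 mm deep. Key fully in: its shoulder rests on the barrel, its origin 18 mm below this point.
- key_switch (a joint): Rotation of the key barrel, rad: near 0 is off, stop at 1.05 is on; grows as the barrel turns clockwise seen from above. Light friction (0.03 N m), stays where it is left. The key has about 0.2 rad of play in the slot before the barrel follows.
- bottle: Small dark green bottle with a black cap, 33 mm across, 72 mm high, standing on the bench (15 mm below the board) at the back right, behind the rack. Origin: centre of the underside.
Things that resemble listed ones, but are neither listed nor needed, are in the scene too. Leave any yellow look-alike of the plate_2 alone.

How it is judged:
By the outcome, as a careful person would: the job done as asked, in the order asked, and still so for the second after the job is handed in, with the robot touching nothing.
Of plate_1, plate_2, plate_3, plate_4 only 2 to 4 are there at a start; the rules pass over those that are not, and their reading is None.
At some moment in a run one of plate_1, plate_2, plate_3, plate_4 may be knocked a few centimetres aside while the robot is not near it.
It also fails if it takes over 210 s, if anything falls off the work surface, if the arm or the gripper's body presses on something with over 40 N, if the wrist force passes 120 N, or if a joint passes its speed limit or range.

## Working session

There is one attempt and no reset: what is moved stays moved. The work goes in short steps, Python scripts to look and compute and a tool call to move; the robot and the scene stay as the last step left them, time stands still between calls to the robot, and variables do not carry over. Pictures are saved under pics/ and viewed, and the job is handed in when it is done.

Besides the shell and the picture viewer there is one more tool, called after "Emit:" as name(argument=value, ...) on one line, values as JSON. move_arm: Moves the arm, as the interface text tells. Its arguments: {"type":"object","properties":{"series":{"type":"array","items":{"type":"array"}},"force":{"type":"number"}},"required":["series"]}

```bash
ls; mkdir -p pics
python3 - <<'E'
from rig import ctrl
import cv2
print(ctrl.sense())
for n in ["side","top","wrist"]:
    m=ctrl.camera_model(n); p,d=ctrl.capture(n)
    print(n,m,d.min(),d.max())
    cv2.imwrite(f"pics/{n}0.png",cv2.cvtColor(p,cv2.COLOR_RGB2BGR))
E
```

```text
pics
{'time_s': 0.0, 'joints': array([-1.46640695e+00,  3.13410158e-01,  1.49846288e+00, -4.79164856e-06,
        1.33099134e+00, -2.23370101e-01]), 'dq': array([ 0.0006777 ,  0.00071354,  0.00069365, -0.00099915,  0.0001367 ,
       -0.00050998]), 'tau': array([-1.59959973e-04, -4.12265110e+01, -2.59744656e+01, -1.87407309e-04,
        4.07193991e-03,  1.91304935e-05]), 'eef_pos': array([ 168.9930809 , -496.8719107 ,  303.34569201]), 'ee_rot': array([-6.34874645e-04,  9.86601450e-01,  1.63147710e-01,  3.54825153e-05]), 'force': array([-0.08870092, -0.63241638,  0.1405053 ]), 'wrist_torque': array([-0.03706744,  0.02960614,  0.02214965]), 'grip_width': 0.9996174334979616}
side {'fov_y': 44.384908171344975, 'cx': 246.47638852788168, 'cy': 191.2165225423587, 'rvec': array([ 2.2406336 , -0.51790893,  0.22718856]), 'tvec': array([-621.29972953,   58.24792467,  957.33628467])} 0.0 3343.0603
top {'fov_y': 50.02823723343631, 'cx': 255.1160387093728, 'cy': 189.07181236438655, 'rvec': array([ 2.16430734, -2.12343053,  0.19645445]), 'tvec': array([-280.36864382,  558.8241174 ,  804.38613167])} 0.0 1910.8607
wrist {'fov_y': 66.13666643880855, 'cx': 254.5601061481156, 'cy': 185.93537892996486, 'rvec': array([-2.35923488,  1.69020905,  0.24293336]), 'tvec': array([-523.41455719,  -35.18362418,  379.39756075])} 0.0 1526.8412
```

View pics/top0.png

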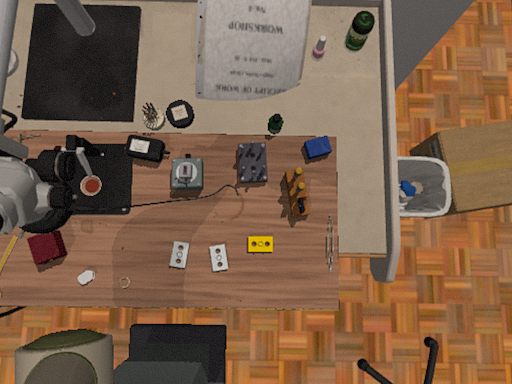

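View pics/side0.png

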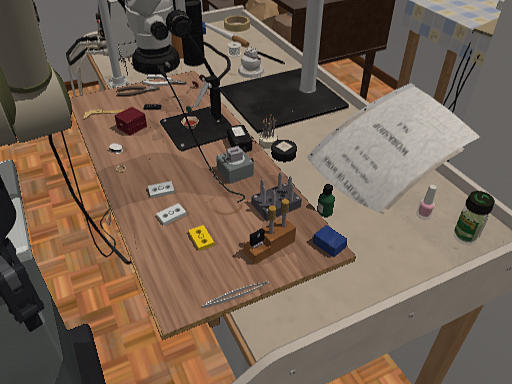

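View pics/wrist0.png

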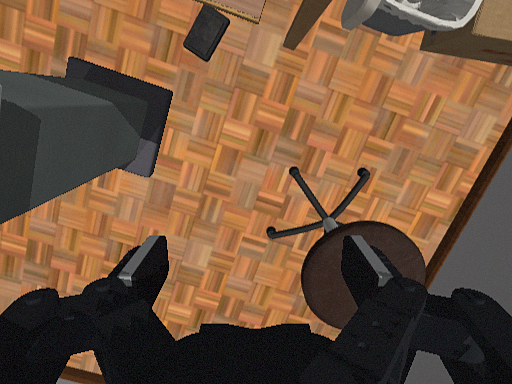

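Candidates, as pixels in the top view:
- **Plates:** two bright bars at (179,255) and (219,257). The yellow one at (260,244) is a look-alike to leave alone.
- **Nest:** dark block at (252,162).
- **Rack, pins and key:** (297,190).
- **Switch box:** (187,172). The black box at (146,147) and the blue box at (317,148) are not it.
- **Bottle:** small one at (276,124). The jar at (360,30) is not it.

Next I'll check these in close crops.

```bash
cat > h.py <<'E'
import numpy as np, cv2
from rig import ctrl
from scipy.spatial.transform import Rotation as R
def cam(n):
    m=ctrl.camera_model(n); f=192/np.tan(np.radians(m['fov_y'])/2)
    K=np.array([[f,0,m['cx']],[0,f,m['cy']],[0,0,1]])
    Rm=cv2.Rodrigues(np.array(m['rvec']))[0]; return K,Rm,np.array(m['tvec'])
def ray(c,u,v):
    K,Rm,t=c; d=Rm.T@np.linalg.inv(K)@np.array([u,v,1.]); return -Rm.T@t,d
def onz(c,u,v,z):
    o,d=ray(c,u,v); return o+d*(z-o[2])/d[2]
def proj(c,P):
    K,Rm,t=c; q=(K@(Rm@np.atleast_2d(P).T+t[:,None])).T; return q[:,:2]/q[:,2:]
def cloud(c,d):
    K,Rm,t=c; v,u=np.mgrid[0:384,0:512]
    X=np.stack([(u-K[0,2])/K[0,0]*d,(v-K[1,2])/K[1,1]*d,d],-1)
    return (X-t)@Rm
def tri(c1,p1,c2,p2):
    A=[];b=[]
    for c,p in((c1,p1),(c2,p2)):
        o,d=ray(c,*p); d/=np.linalg.norm(d); M=np.eye(3)-np.outer(d,d); A.append(M); b.append(M@o)
    return np.linalg.solve(A[0]+A[1],b[0]+b[1])
def save(n,p): cv2.imwrite(f"pics/{n}.png",cv2.cvtColor(p,cv2.COLOR_RGB2BGR))
E
python3 - <<'E'
from h import *
T=cam("top");S=cam("side")
p=cv2.imread("pics/top0.png");s=cv2.imread("pics/side0.png")
for n,u,v,z in[("p1",179,255,10),("p2",219,257,10),("yel",260,244,10),("nest",252,162,24),("rack",297,190,40),("switch",187,172,62),("bottle",276,124,57),("base",0,190,0),("bl",337,305,0)]:
    print(n,onz(T,u,v,z).round(0))
cv2.imwrite("pics/c1.png",cv2.resize(p[115:275,160:340],(0,0),fx=4.4,fy=3.6 and 4.4 if 0 else 3.7,interpolation=2)[:600,:800])
cv2.imwrite("pics/c2.png",cv2.resize(s[140:265,140:345],(0,0),fx=3.9,fy=3.9,interpolation=2))
E
```

```text
p1 [ 427. -113.   10.]
p2 [ 424. -197.   10.]
yel [ 453. -283.   10.]
nest [ 627. -262.   24.]
rack [ 565. -358.   40.]
switch [ 594. -129.   62.]
bottle [ 703. -311.   57.]
base [559. 282.   0.]
bl [ 329. -447.    0.]
```

View pics/c1.png

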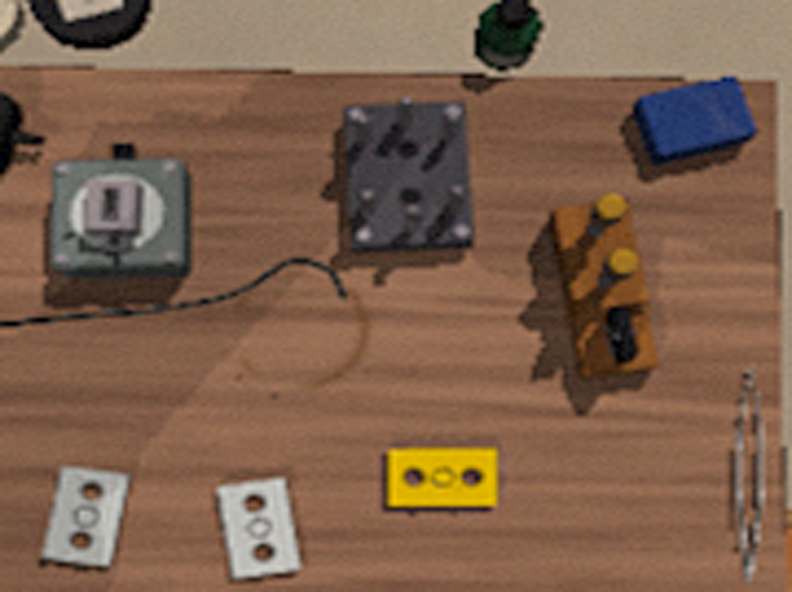

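View pics/c2.png

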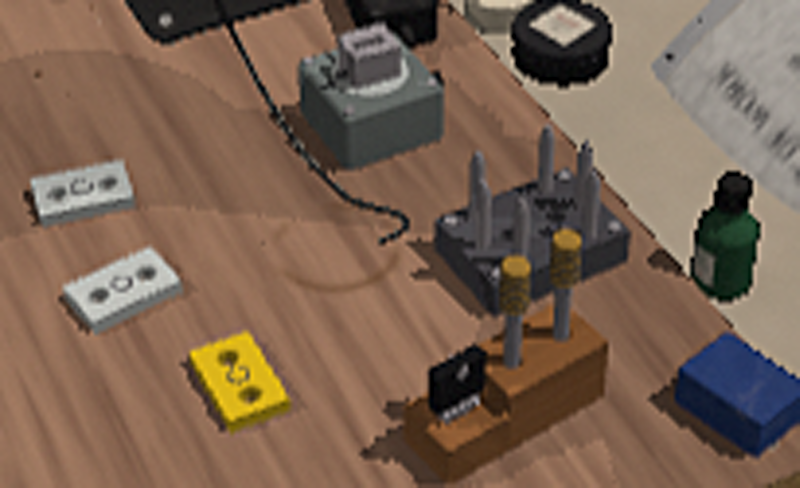

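```bash
cat >> h.py <<'E'
import json,sys
def toolpose():
    s=ctrl.sense(); q=s['ee_rot']; Rm=R.from_quat([q[1],q[2],q[3],q[0]]).as_matrix()
    return s['eef_pos'],Rm,np.degrees(np.arctan2(Rm[1,0],Rm[0,0])),s
# commanded pose x y z psi(deg, tool x dir in world), assumed exactly tool-down
def plan(x,y,z,psi):
    c=json.load(open('cmd.json')); a=np.radians(c[3])
    d=np.array([x-c[0],y-c[1]]); tx=np.array([np.cos(a),np.sin(a)]); ty=np.array([np.sin(a),-np.cos(a)])
    yaw=-((psi-c[3]+180)%360-180)
    print("shift",[round(float(d@tx),1),round(float(d@ty),1),round(float(c[2]-z),1)],"yaw",round(yaw,1),"rows>=",max(np.linalg.norm([*d,z-c[2]])/62.5,abs(yaw)/10.7).round(1))
    json.dump([x,y,z,psi],open('cmd.json','w'))
def chk():
    p,Rm,psi,s=toolpose(); c=json.load(open('cmd.json'))
    print("t",round(s['time_s'],2),"meas",p.round(2),"psi",round(psi,2),"cmd",c,"F",s['force'].round(1),"tq",s['wrist_torque'].round(2),"grip",round(s['grip_width'],3),"j",s['joints'].round(2))
E
python3 - <<'E'
from h import *
p,Rm,psi,s=toolpose(); K,Rc,t=cam("wrist")
print("cam centre in tool",(Rm.T@(-Rc.T@t-p)).round(1)); print("cam axes in tool",(Rm.T@Rc.T).round(2))
json.dump([169.017,-497.056,303.894,psi],open('cmd.json','w')); print(psi)
plan(480,-190,270,0)
E
```

```text
cam centre in tool [ 72.   -0.9 -69.9]
cam axes in tool [[-0.   -0.96 -0.28]
 [ 1.   -0.   -0.  ]
 [ 0.   -0.28  0.96]]
18.78039620349837
shift [393.3, -190.6, 33.9] yaw 18.8 rows>= 7.0
```

Emit:
move_arm(series=[[[50,-25,5],2,1],[[110,-52,10],6,1],[[165,-80,15],10,1],[[220,-107,20],14,1],[[275,-134,25],18,1],[[330,-160,30],18.8,1],[[380,-184,33],18.8,1],[[393.3,-190.6,33.9],18.8,1],[[393.3,-190.6,33.9],18.8,1]])

```text
time_s: 1.27
eef_pos: [480.0, -189.8, 269.7]
ee_rot: [-0.0, 1.0, 0.0, -0.0]
force: [-0.5, 0.3, -0.7]
grip_width: 0.995
```

Run:
```python
from h import *
chk(); p,d=ctrl.capture("wrist"); save("w1",p); np.save("w1d.npy",d)
```

```text
t 1.27 meas [ 480.04 -189.8   269.73] psi 0.06 cmd [480, -190, 270, 0] F [-0.5  0.3 -0.7] tq [ 0.02 -0.01  0.03] grip 0.995 j [-0.6   0.32  1.58 -0.    1.24  0.97]
```

View pics/w1.png

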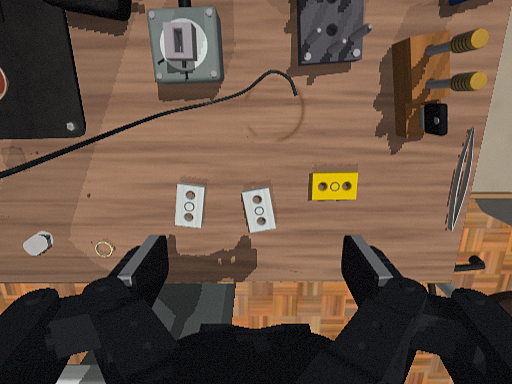

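The wrist view shows two plates at (190,205) and (259,210), the yellow bar at (335,186), the nest at (331,30), the rack at (425,85) and the switch at (182,45). Next I'll measure the plates.

```bash
cat >> h.py <<'E'
def plates(c,p,z=10,roi=None):
    hsv=cv2.cvtColor(p,cv2.COLOR_RGB2HSV)
    m=((hsv[...,1]<50)&(hsv[...,2]>140)).astype(np.uint8)*255
    if roi: mm=np.zeros_like(m); mm[roi[1]:roi[3],roi[0]:roi[2]]=m[roi[1]:roi[3],roi[0]:roi[2]]; m=mm
    out=[]
    for k in cv2.findContours(m,cv2.RETR_EXTERNAL,cv2.CHAIN_APPROX_NONE)[0]:
        if cv2.contourArea(k)<150: continue
        W=np.array([onz(c,*q[0],z)[:2] for q in k],np.float32)
        (cx,cy),(w,h),a=cv2.minAreaRect(W)
        if w<h: w,h,a=h,w,a+90
        out.append((cx,cy,w,h,(a+90)%180-90,k.reshape(-1,2).mean(0)))
    return out
E
python3 - <<'E'
from h import *
c=cam("wrist"); p=cv2.cvtColor(cv2.imread("pics/w1.png"),cv2.COLOR_BGR2RGB)
for o in plates(c,p): print([round(float(x),1) for x in o[:5]],o[5].round(0))
t=cam("top"); p=cv2.cvtColor(cv2.imread("pics/top0.png"),cv2.COLOR_BGR2RGB)
for o in plates(t,p): 
    if 25<o[3]<45:print("top",[round(float(x),1) for x in o[:5]],o[5].round(0))
d=np.load("w1d.npy"); X=cloud(c,d)
for u,v in[(183,200),(259,222),(300,150),(215,80),(331,30),(190,205)]: print(u,v,X[v,u].round(1))
E
```

```text
[382.2, 78.4, 41.6, 22.3, -55.8] [ 40. 241.]
[424.6, -194.2, 52.6, 32.1, 10.4] [259. 210.]
[429.9, -111.1, 53.0, 32.1, -7.5] [189. 206.]
[519.8, -449.1, 154.9, 44.3, 13.6] [499. 134.]
[608.4, -117.2, 48.6, 43.2, 77.5] [186.  42.]
top [423.5, -195.3, 52.6, 32.6, 11.2] [218. 257.]
top [428.8, -112.5, 51.8, 32.4, -7.9] [179. 254.]
top [662.0, -14.2, 38.1, 25.3, 80.7] [139. 146.]
183 200 [ 437.5 -104.5    9.5]
259 222 [ 406.3 -194.6    2.4]
300 150 [ 4.954e+02 -2.418e+02  1.000e-01]
215 80 [ 570.1 -150.1   29.6]
331 30 [ 619.6 -267.4    6. ]
190 205 [ 431.9 -112.8   11.3]
```

Run:
```python
from h import *
plan(595,-265,200,0)
```

```text
shift [115.0, 75.0, 70.0] yaw 0 rows>= 2.5
```

Emit:
move_arm(series=[[[40,25,20],0,1],[[80,50,45],0,1],[[115,75,70],0,1],[[115,75,70],0,1],[[115,75,70],0,1]])

```text
time_s: 1.95
eef_pos: [594.1, -266.0, 200.6]
ee_rot: [0.0, 1.0, -0.001, 0.0]
force: [0.1, 0.4, -0.1]
grip_width: 0.999
```

Run:
```python
from h import *
chk(); p,d=ctrl.capture("wrist"); save("w2",p); np.save("w2d.npy",d)
```

```text
t 1.95 meas [ 594.08 -266.05  200.57] psi -0.11 cmd [595, -265, 200, 0] F [ 0.1  0.4 -0.1] tq [ 0.02 -0.01  0.03] grip 0.999 j [-0.6   0.68  1.21 -0.    1.26  0.97]
```

View pics/w2.png

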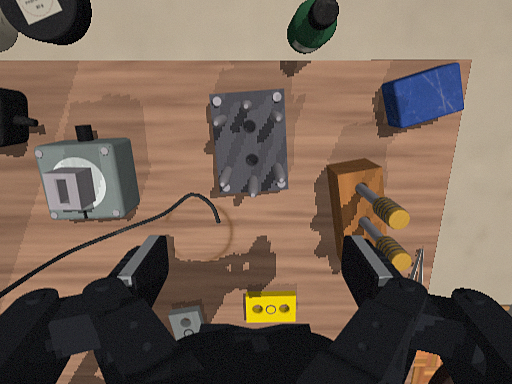

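The nest is at (250,143) with pin holes at (250,126) and (252,160), and the switch is at (75,190). I'll zoom in to measure the nest.

Run:
```python
from h import *
p=cv2.imread("pics/w2.png")
cv2.imwrite("pics/c3.png",cv2.resize(p[80:210,195:305],(0,0),fx=4.6,fy=4.6,interpolation=2))
cv2.imwrite("pics/c4.png",cv2.resize(p[120:230,20:150],(0,0),fx=5,fy=5,interpolation=2))
```

```text
(no output)
```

View pics/c3.png

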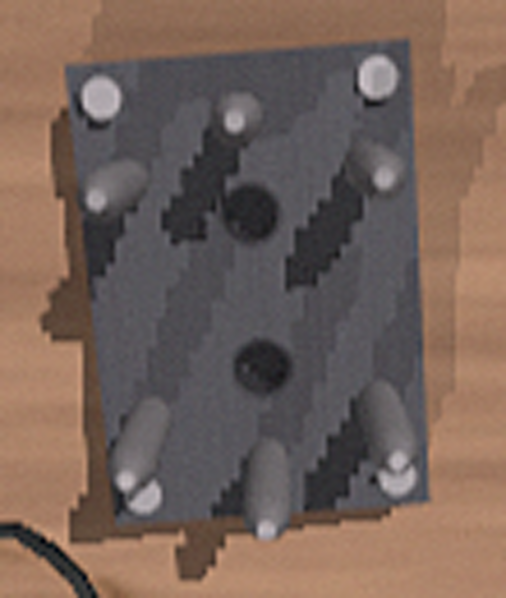

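View pics/c4.png

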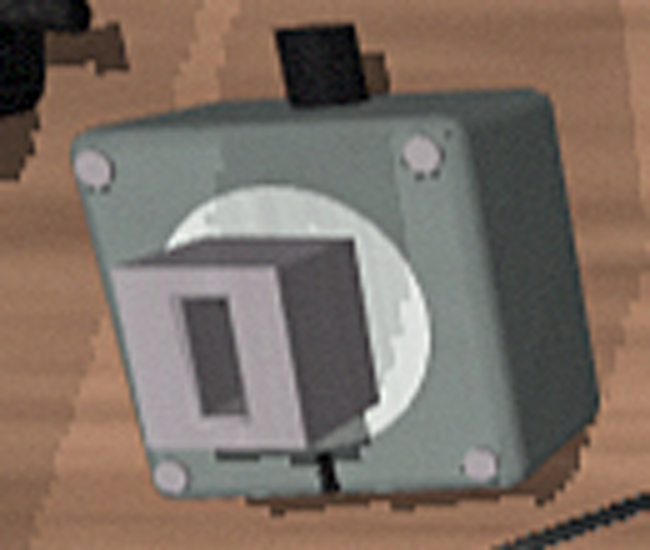

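Run:
```python
from h import *
c=cam("wrist")
def P(pts,f,o,z): return np.array([onz(c,(x+.5)/f-.5+o[0],(y+.5)/f-.5+o[1],z)[:2] for x,y in pts])
cor=P([(67,65),(410,40),(428,498),(118,523)],4.6,(195,80),24); print("corners",cor.round(1).tolist(),cor.mean(0))
print(cv2.minAreaRect(cor.astype(np.float32)))
tip=P([(235,118),(97,200),(384,178),(125,480),(398,460),(266,530)],4.6,(195,80),67); print("tips",tip.round(1).tolist(),tip.mean(0))
h=P([(250,213),(263,367)],4.6,(195,80),24); print("holes",h,h.mean(0),np.degrees(np.arctan2(*(h[0]-h[1])[::-1])))
s=P([(180,298),(228,297),(246,413),(202,415)],5,(20,120),62); print("slot",s,s.mean(0)); print(cv2.minAreaRect(s.astype(np.float32)))
b=P([(112,267),(273,265),(306,450),(147,448)],5,(20,120),62); print("barrel",b.mean(0),cv2.minAreaRect(b.astype(np.float32)))
T=cam("top")
h=[(407/4.4+160,148/3.7+115),(411/4.4+160,196/3.7+115)]
print("top holes",[onz(T,*q,24).round(1) for q in h])
```

```text
corners [[670.9, -228.4], [674.9, -287.9], [592.2, -293.5], [587.3, -234.4]] [ 631.34323407 -261.0351042 ]
((631.258056640625, -261.1390686035156), (83.83436584472656, 59.72085952758789), 4.102906703948975)
tips [[662.6, -258.7], [651.0, -238.2], [654.1, -280.6], [608.0, -241.0], [611.2, -283.6], [599.8, -263.0]] [ 631.11891998 -260.85541769]
holes [[ 645.54531423 -260.01918309]
 [ 617.52941657 -262.22066581]] [ 631.5373654  -261.11992445] 4.493056314957865
slot [[ 610.4811186  -118.50113149]
 [ 610.61892119 -125.57600459]
 [ 592.59827997 -125.01589302]
 [ 592.29351811 -118.3478748 ]] [ 601.49795947 -121.86022598]
((601.4561767578125, -121.96192932128906), (7.073463439941406, 18.385631561279297), 89.5172348022461)
barrel [ 601.07384719 -121.14261629] ((601.0331420898438, -121.03038024902344), (28.776079177856445, 23.99652099609375), 0.05441351234912872)
top holes [array([ 642.8, -263.1,   24. ]), array([ 614.1, -265.6,   24. ])]
```

Run:
```python
from h import *
plan(650,-285,200,180)
```

```text
Traceback (most recent call last):
  File "h.py", line 33, in plan
    print("shift",[round(float(d@tx),1),round(float(d@ty),1),round(float(c[2]-z),1)],"yaw",round(yaw,1),"rows>=",max(np.linalg.norm([*d,z-c[2]])/62.5,abs(yaw)/10.7).round(1))
                                                                                                                 ^^^^^^^^^^^^^^^^^^^^^^^^^^^^^^^^^^^^^^^^^^^^^^^^^^^^^^^^^
AttributeError: 'float' object has no attribute 'round'
```

Emit:
move_arm(series=[[[10,5,0],-10,1],[[20,10,0],-20,1],[[30,15,0],-30,1],[[40,20,0],-40,1],[[55,20,0],-50,1],[[55,20,0],-60,1],[[55,20,0],-70,1],[[55,20,0],-80,1],[[55,20,0],-90,1],[[55,20,0],-90,1]])

```text
time_s: 3.25
eef_pos: [649.6, -285.1, 201.8]
ee_rot: [0.001, 0.708, 0.706, 0.0]
force: [0.7, -0.3, 0.8]
grip_width: 1.0
```

```bash
sed -i 's|max(np.linalg.norm(\[\*d,z-c\[2\]\])/62.5,abs(yaw)/10.7).round(1)|round(float(max(np.linalg.norm([*d,z-c[2]])/62.5,abs(yaw)/10.7)),1)|' h.py
python3 - <<'E'
from h import *
json.dump([650,-285,200,90],open('cmd.json','w'))
chk(); p,d=ctrl.capture("wrist"); save("w3",p)
plan(650,-285,200,180)
E
```

```text
t 3.25 meas [ 649.59 -285.12  201.78] psi 89.88 cmd [650, -285, 200, 90] F [ 0.7 -0.3  0.8] tq [-0.01 -0.02  0.02] grip 1.0 j [-0.58  0.81  0.96 -0.    1.36 -0.58]
shift [0.0, 0.0, 0.0] yaw -90 rows>= 8.4
```

Emit:
move_arm(series=[[[0,0,0],-10,1],[[0,0,0],-20,1],[[0,0,0],-30,1],[[0,0,0],-40,1],[[0,0,0],-50,1],[[0,0,0],-60,1],[[0,0,0],-70,1],[[0,0,0],-80,1],[[0,0,0],-90,1],[[0,0,0],-90,1]])

```text
time_s: 4.55
eef_pos: [649.8, -285.1, 200.7]
ee_rot: [0.0, 0.002, 1.0, -0.0]
force: [0.2, 0.4, -0.5]
grip_width: 1.0
```

Run:
```python
from h import *
chk(); p,d=ctrl.capture("wrist"); save("w4",p)
```

```text
t 4.55 meas [ 649.83 -285.06  200.67] psi 179.73 cmd [650, -285, 200, 180] F [ 0.2  0.4 -0.5] tq [-0.02 -0.02  0.04] grip 1.0 j [-0.58  0.81  0.96  0.    1.36 -2.14]
```

View pics/w3.png

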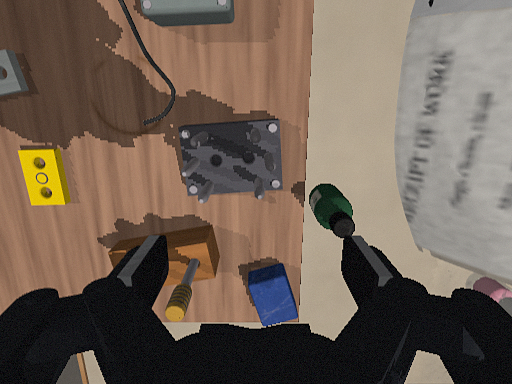

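View pics/w4.png

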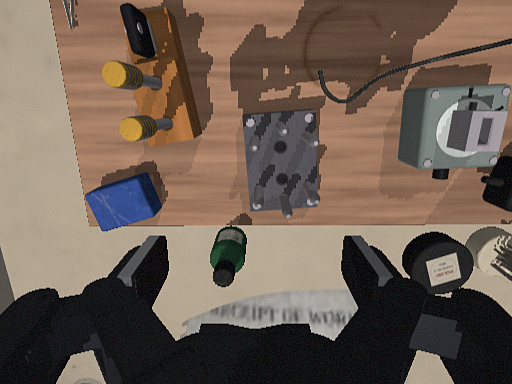

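w4 shows the nest at (282,160), pin heads at (118,75) and (133,128), the key bow at (138,30) and the slot at (487,132).

Run:
```python
from h import *
p=cv2.imread("pics/w4.png")
def cr(n,p,x0,y0,x1,y1,f): cv2.imwrite(f"pics/{n}.png",cv2.resize(p[y0:y1,x0:x1],(0,0),fx=f,fy=f,interpolation=2))
cr("c5",p,230,95,335,225,4.6); cr("c6",p,90,0,210,150,4); cr("c7",p,390,75,512,185,5)
```

```text
(no output)
```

View pics/c5.png

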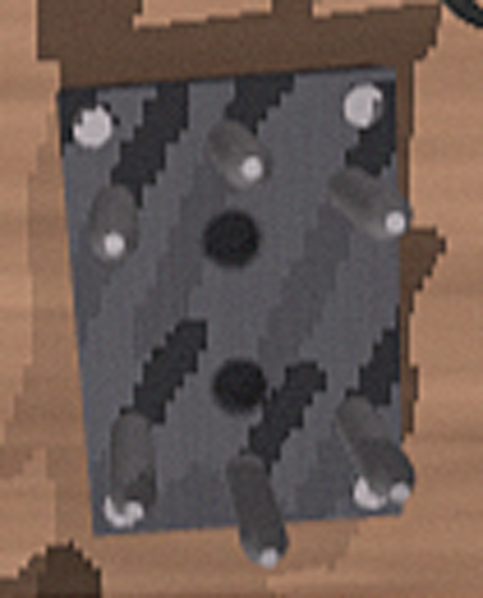

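View pics/c6.png

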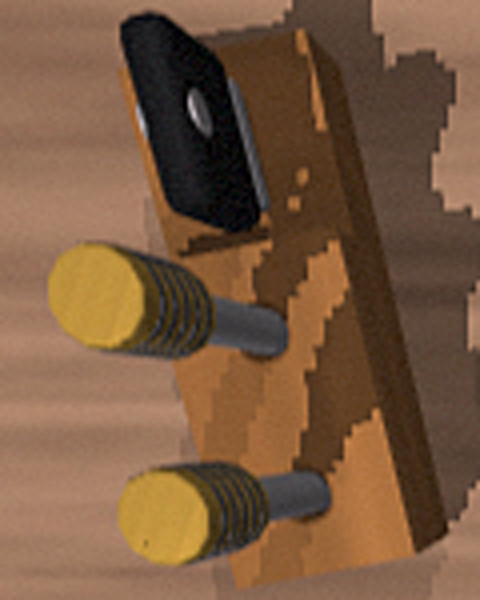

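View pics/c7.png

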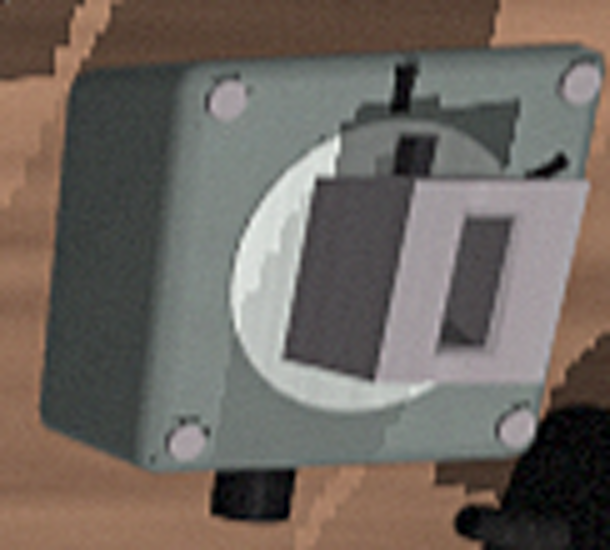

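Run:
```python
from h import *
c=cam("wrist")
def P(pts,f,o,z): return np.array([onz(c,(x+.5)/f-.5+o[0],(y+.5)/f-.5+o[1],z)[:2] for x,y in pts])
o=(230,95)
cor=P([(60,90),(395,67),(403,512),(95,535)],4.6,o,24); print("corners",cor.mean(0),cv2.minAreaRect(cor.astype(np.float32)))
tip=P([(252,168),(396,222),(114,243),(400,491),(125,505),(267,556)],4.6,o,67); print("tips",tip.round(1).tolist(),tip.mean(0))
h=P([(231,239),(240,385)],4.6,o,24); print("holes",h,h.mean(0),np.degrees(np.arctan2(*(h[0]-h[1])[::-1])))
s=P([(467,218),(513,216),(488,348),(437,353)],5,(390,75),62); print("slot",s.mean(0),cv2.minAreaRect(s.astype(np.float32)))
b=P([(415,180),(589,180),(543,382),(375,382)],5,(390,75),62); print("barrel",b.mean(0),cv2.minAreaRect(b.astype(np.float32)))
h=P([(97,297),(164,517)],4,(90,0),102); print("pins",h,np.linalg.norm(h[0]-h[1]),np.degrees(np.arctan2(*(h[1]-h[0])[::-1])))
# rack holes z=40 (shank entry)
r=P([(268,335),(308,495)],4,(90,0),40);print("rack entry",r)
k=P([(148,17),(228,222)],4,(90,0),61);k2=P([(133,30),(185,210)],4,(90,0),61);print("key bow top ends",k,k.mean(0),k2,k2.mean(0),np.degrees(np.arctan2(*(k[1]-k[0])[::-1])))
```

```text
corners [ 630.43341392 -260.90118157] ((630.5346069335938, -260.7386169433594), (84.26951599121094, 59.72178649902344), 3.5910351276397705)
tips [[599.7, -263.2], [607.9, -241.5], [610.8, -283.8], [650.6, -238.6], [652.7, -282.3], [661.5, -259.5]] [ 630.53201681 -261.48684997]
holes [[ 616.96692224 -262.50160995]
 [ 644.50435579 -260.32695154]] [ 630.73563901 -261.41428075] -175.48466646874928
slot [ 601.46898036 -122.64520028] ((601.5774536132812, -122.84004211425781), (18.710622787475586, 7.087612628936768), 1.5485609769821167)
barrel [ 601.24260558 -122.13197534] ((601.2431030273438, -122.11305236816406), (23.935739517211914, 28.007123947143555), 89.88790893554688)
pins [[ 565.20331191 -358.67557166]
 [ 594.27523268 -353.35258928]] 29.555214738093945 10.375758407667728
rack entry [[ 567.03893935 -355.69943152]
 [ 596.06284978 -350.94917071]]
key bow top ends [[ 520.92455646 -363.17492321]
 [ 550.57746001 -353.90952638]] [ 535.75100824 -358.5422248 ] [[ 522.70785516 -365.76192575]
 [ 548.72662589 -360.72780806]] [ 535.71724053 -363.24486691] 17.352025741771335
```

Run:
```python
from h import *
plan(424,-195,200,90)
plan(424,-195,200,10.5)
```

```text
shift [226.0, 90.0, 0.0] yaw 90 rows>= 8.4
shift [0.0, 0.0, 0.0] yaw 79.5 rows>= 7.4
```

Emit:
move_arm(series=[[[40,-15,0],10,1],[[80,-30,0],20,1],[[120,-45,0],30,1],[[160,-65,0],40,1],[[200,-80,0],50,1],[[226,-90,0],60,1],[[226,-90,0],70,1],[[226,-90,0],80,1],[[226,-90,0],90,1],[[226,-90,0],90,1]])

```text
time_s: 5.85
eef_pos: [423.9, -374.9, 200.3]
ee_rot: [0.0, 0.708, 0.706, -0.0]
force: [-0.1, -0.4, -0.3]
grip_width: 1.0
```

Emit:
move_arm(series=[[[0,0,0],10,1],[[0,0,0],20,1],[[0,0,0],30,1],[[0,0,0],40,1],[[0,0,0],50,1],[[0,0,0],60,1],[[0,0,0],70,1],[[0,0,0],79.5,1],[[0,0,0],79.5,1],[[0,0,0],79.5,1]])

```text
time_s: 7.1
eef_pos: [423.9, -374.9, 200.1]
ee_rot: [0.0, 0.996, 0.093, 0.0]
force: [0.1, -0.6, 0.4]
grip_width: 1.0
```

Run:
```python
from h import *
chk(); c=cam("wrist"); p,d=ctrl.capture("wrist"); save("w5",p)
for o in plates(c,p): print([round(float(x),1) for x in o[:5]],o[5].round(0))
p,d=ctrl.capture("top"); save("t5",p)
for o in plates(cam("top"),p): 
    if 25<o[3]<45:print("top",[round(float(x),1) for x in o[:5]],o[5].round(0))
```

```text
t 7.1 meas [ 423.94 -374.94  200.06] psi 10.69 cmd [424, -195, 200, 10.5] F [ 0.1 -0.6  0.4] tq [ 0.03  0.02 -0.03] grip 1.0 j [-0.93  0.5   1.51 -0.    1.13  0.45]
[425.5, -193.3, 51.9, 32.3, 10.6] [ 53. 143.]
[464.4, -571.5, 141.6, 29.9, -12.9] [478. 175.]
[524.9, -493.0, 157.8, 94.5, -0.1] [423.  74.]
top [423.5, -195.8, 52.8, 32.8, 12.1] [218. 257.]
top [428.7, -112.3, 52.6, 32.5, -7.6] [179. 254.]
top [662.2, -14.3, 38.1, 25.7, 80.7] [139. 146.]
```

View pics/w5.png

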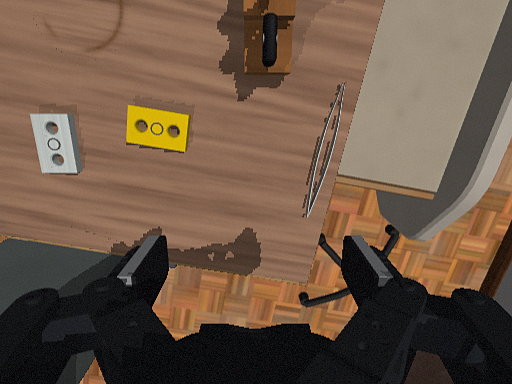

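I entered the sideways shift with the wrong sign. Nothing was touched, so I'll correct it.

Run:
```python
from h import *
json.dump([424,-375,200,10.5],open('cmd.json','w'))
plan(424.3,-194.7,200,10.5)
```

```text
shift [33.2, -177.2, 0.0] yaw -0.0 rows>= 2.9
```

Emit:
move_arm(series=[[[11,-59,0],0,1],[[22,-118,0],0,1],[[33.2,-177.2,0],0,0.8],[[33.2,-177.2,0],0,0.6],[[33.2,-177.2,0],0,0.6],[[33.2,-177.2,0],0,0.6]])

```text
time_s: 7.95
eef_pos: [424.4, -195.8, 200.0]
ee_rot: [0.0, 0.996, 0.091, 0.0]
force: [-0.4, -0.9, 0.3]
grip_width: 0.601
```

Run:
```python
from h import *
chk(); c=cam("wrist"); p,d=ctrl.capture("wrist"); save("w6",p)
for o in plates(c,p): print([round(float(x),1) for x in o[:5]],o[5].round(0))
```

```text
t 7.95 meas [ 424.42 -195.78  199.97] psi 10.43 cmd [424.3, -194.7, 200, 10.5] F [-0.4 -0.9  0.3] tq [ 0.    0.01 -0.  ] grip 0.601 j [-0.68  0.3   1.81 -0.    1.03  0.71]
[425.5, -193.2, 52.2, 31.7, 9.9] [253. 180.]
[430.2, -110.2, 52.7, 32.1, -7.6] [163. 158.]
```

View pics/w6.png

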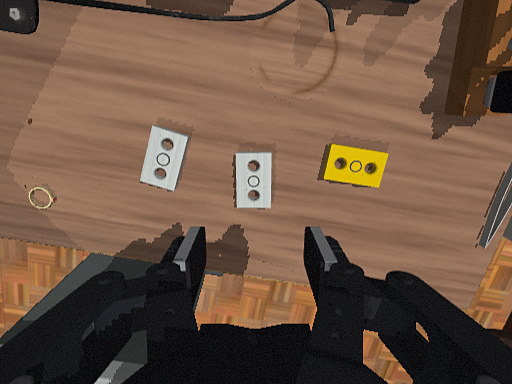

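Run:
```python
from h import *
chk();plan(425,-193.6,73,10.3)
```

```text
t 8.0 meas [ 424.36 -195.73  199.9 ] psi 10.42 cmd [424.3, -194.7, 200, 10.5] F [-0.6 -0.2 -1. ] tq [-0.03  0.05  0.01] grip 0.599 j [-0.68  0.3   1.81 -0.    1.03  0.71]
shift [0.9, -1.0, 127.0] yaw 0.2 rows>= 2.0
```

Emit:
move_arm(series=[[[0.9,-1,40],0.2,0.6],[[0.9,-1,80],0.2,0.6],[[0.9,-1,110],0.2,0.6],[[0.9,-1,122],0.2,0.6],[[0.9,-1,127],0.2,0.6],[[0.9,-1,127],0.2,0.6],[[0.9,-1,127],0.2,0.6]])

```text
time_s: 8.88
eef_pos: [425.4, -193.8, 73.8]
ee_rot: [0.001, 0.996, 0.09, 0.001]
force: [-0.3, -0.5, 0.5]
grip_width: 0.597
```

Run:
```python
from h import *
chk(); p,d=ctrl.capture("wrist"); save("w7",p)
p,d=ctrl.capture("side"); cv2.imwrite("pics/s7.png",cv2.resize(p[120:280,90:290,::-1],(0,0),fx=4,fy=3.7,interpolation=2))
```

```text
t 8.88 meas [ 425.41 -193.83   73.81] psi 10.28 cmd [425, -193.6, 73, 10.3] F [-0.3 -0.5  0.5] tq [-0.    0.02  0.01] grip 0.597 j [-0.68  0.52  1.9   0.    0.72  0.71]
```

View pics/w7.png

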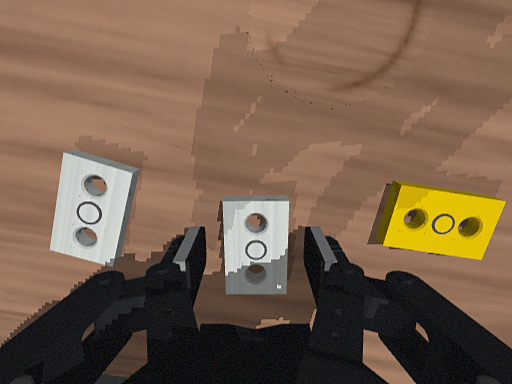

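View pics/s7.png

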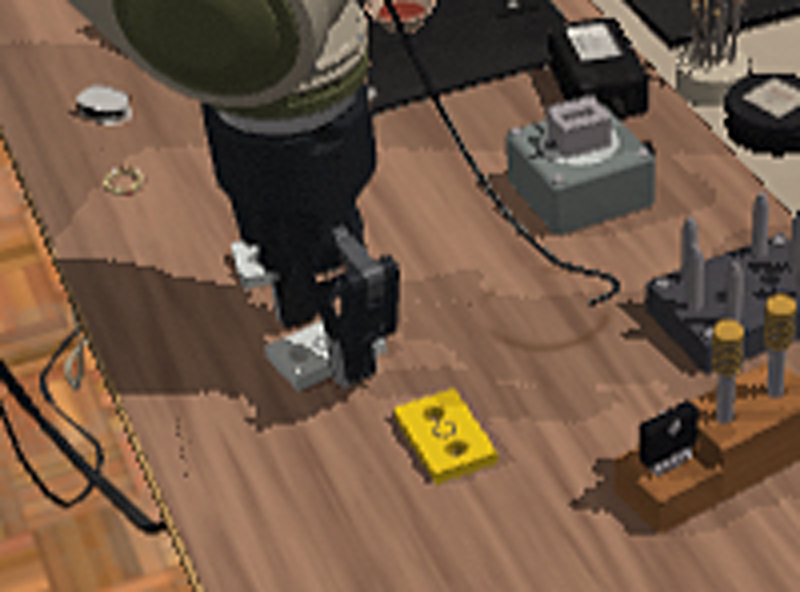

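The plate is centred between the fingers at (256,250), so I'll close.

Emit:
move_arm(series=[[[0,0,0],0,0.3],[[0,0,0],0,0.2],[[0,0,0],0,0.2],[[0,0,0],0,0.2],[[0,0,0],0,0.2]], force=50)

```text
time_s: 9.6
eef_pos: [425.2, -193.6, 73.6]
ee_rot: [0.0, 0.996, 0.09, 0.0]
force: [-1.2, 1.4, 6.6]
grip_width: 0.356
```

Run:
```python
from h import *
chk(); p,d=ctrl.capture("wrist"); save("w8",p)
p,d=ctrl.capture("side"); cv2.imwrite("pics/s8.png",cv2.resize(p[160:250,120:220,::-1],(0,0),fx=6,fy=6,interpolation=2))
plan(425,-193.6,180,10.3);plan(630.9,-261.2,180,4.1)
```

```text
t 9.6 meas [ 425.23 -193.62   73.6 ] psi 10.29 cmd [425, -193.6, 73, 10.3] F [-1.2  1.4  6.6] tq [0.22 0.26 0.02] grip 0.356 j [-0.68  0.52  1.9  -0.    0.72  0.71]
shift [0.0, 0.0, -107.0] yaw -0.0 rows>= 1.7
shift [190.5, 103.3, 0.0] yaw 6.2 rows>= 3.5
```

View pics/w8.png

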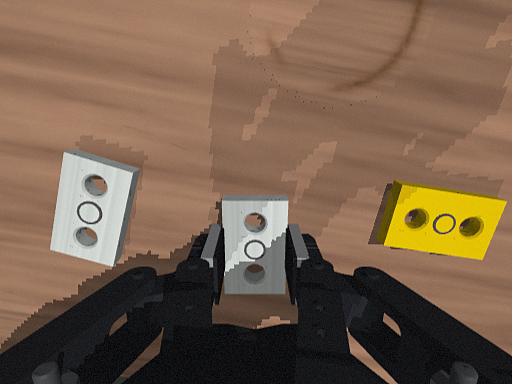

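View pics/s8.png

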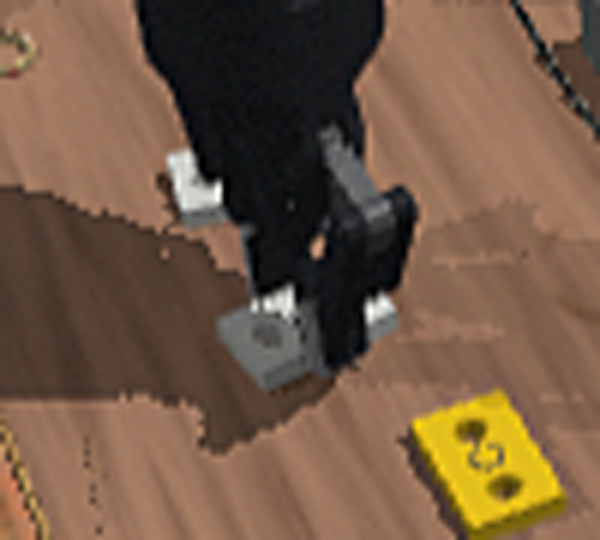

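Emit:
move_arm(series=[[[0,0,-10],0,0.2],[[0,0,-40],0,0.2],[[0,0,-80],0,0.2],[[0,0,-107],0,0.2],[[0,0,-107],0,0.2]])

```text
time_s: 10.32
eef_pos: [425.6, -193.9, 181.9]
ee_rot: [0.001, 0.996, 0.09, 0.001]
force: [-0.7, 0.3, -1.8]
grip_width: 0.352
```

Emit:
move_arm(series=[[[40,22,0],2,0.2],[[85,46,0],4,0.2],[[130,70,0],6.2,0.2],[[170,92,0],6.2,0.2],[[190.5,103.3,0],6.2,0.2],[[190.5,103.3,0],6.2,0.2],[[190.5,103.3,0],6.2,0.2],[[190.5,103.3,0],6.2,0.2]])

```text
time_s: 11.32
eef_pos: [630.3, -261.0, 179.9]
ee_rot: [-0.0, 0.999, 0.036, -0.0]
force: [0.2, 0.1, -1.8]
grip_width: 0.356
```

Run:
```python
from h import *
chk(); p,d=ctrl.capture("wrist"); save("w9",p)
cv2.imwrite("pics/w9c.png",cv2.resize(p[60:310,160:350,::-1],(0,0),fx=2.4,fy=2.4,interpolation=2))
```

```text
t 11.32 meas [ 630.31 -260.99  179.94] psi 4.07 cmd [630.9, -261.2, 180, 4.1] F [ 0.2  0.1 -1.8] tq [-0.01  0.01 -0.06] grip 0.356 j [-0.56  0.77  1.11 -0.    1.27  0.94]
```

View pics/w9c.png

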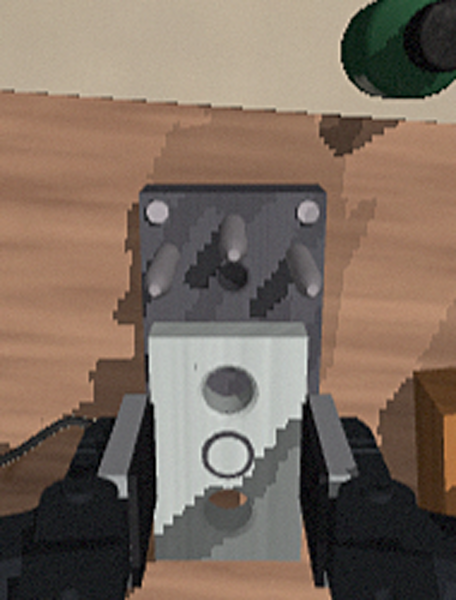

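Run:
```python
from h import *
c=cam("wrist"); tp,Rm,psi,s=toolpose()
def P(pts,f,o,z): return np.array([onz(c,(x+.5)/f-.5+o[0],(y+.5)/f-.5+o[1],z) for x,y in pts])
o=(160,60)
for zo in(63.6,):
    pl=P([(150,336),(307,336),(307,558),(155,558)],2.4,o,tp[2]-zo); print("plate tool",((pl-tp)@Rm).round(1).tolist(),((pl-tp)@Rm).mean(0))
    h=P([(229,390),(228,517)],2.4,o,tp[2]-zo);print("holes",((h-tp)@Rm).round(1).tolist())
    r=P([(228,454)],2.4,o,tp[2]-zo);print("ring",((r-tp)@Rm).round(1).tolist())
t=P([(233,254),(153,290),(312,290)],2.4,o,67); print("tips",t.round(1).tolist())
cor=P([(141,187),(325,187)],2.4,o,24);print("cor",cor)
a=np.radians(4.1);Rz=np.array([[np.cos(a),-np.sin(a)],[np.sin(a),np.cos(a)]])
print(t[0,:2]-Rz@[31.2,0],t[1,:2]-Rz@[21.5,21.2],t[2,:2]-Rz@[21.5,-21.2],cor[0,:2]-Rz@[42,30],cor[1,:2]-Rz@[42,-30])
print(np.degrees(np.arctan2(-(t[2]-t[1])[0]*-1,-(t[2]-t[1])[1])))
```

```text
plate tool [[26.0, -16.6, 63.6], [26.0, 14.7, 63.6], [-25.5, 16.2, 63.6], [-25.5, -17.1, 63.6]] [ 0.22852317 -0.71485036 63.60007199]
holes [[14.3, -0.9, 63.6], [-15.2, -1.1, 63.6]]
ring [[-0.1, -1.1, 63.6]]
tips [[662.2, -259.0, 67.0], [650.9, -238.3, 67.0], [653.9, -280.8, 67.0]]
cor [[ 672.46732822 -229.23690811   24.        ]
 [ 676.58984539 -287.51628064   24.        ]]
[ 631.0858566  -261.22924865] [ 630.93588951 -261.00902522] [ 630.91622099 -261.22098902] [ 632.71973867 -262.16302425] [ 632.55240918 -260.59594982]
4.053242237230342
```

Run:
```python
from h import *
chk()
plan(631.0,-261.5,148,4.1);plan(631.0,-261.5,125,4.1)
```

```text
t 11.38 meas [ 630.45 -261.04  180.14] psi 4.07 cmd [630.9, -261.2, 180, 4.1] F [ 0.  -1.1 -1.4] tq [ 0.01 -0.03 -0.01] grip 0.36 j [-0.56  0.77  1.11  0.    1.27  0.94]
shift [0.1, 0.3, 32.0] yaw -0.0 rows>= 0.5
shift [0.0, 0.0, 23.0] yaw -0.0 rows>= 0.4
```

Emit:
move_arm(series=[[[0.1,0.3,20],0,0.2],[[0.1,0.3,32],0,0.2],[[0.1,0.3,32],0,0.2],[[0.1,0.3,32],0,0.2],[[0.1,0.3,32],0,0.2]])

```text
time_s: 12.0
eef_pos: [631.3, -261.6, 148.8]
ee_rot: [0.0, 0.999, 0.036, 0.0]
force: [0.1, -1.0, -1.5]
grip_width: 0.355
```

Emit:
move_arm(series=[[[0,0,4],0,0.2],[[0,0,8],0,0.2],[[0,0,12],0,0.2],[[0,0,16],0,0.2],[[0,0,20],0,0.2],[[0,0,23],0,0.2],[[0,0,23],0,0.2]])

```text
time_s: 12.88
eef_pos: [631.0, -261.4, 124.7]
ee_rot: [-0.0, 0.999, 0.036, -0.0]
force: [-0.6, -0.0, -1.8]
grip_width: 0.351
```

Run:
```python
from h import *
chk(); p,d=ctrl.capture("wrist"); save("w10",p)
p,d=ctrl.capture("side"); cv2.imwrite("pics/s10.png",cv2.resize(p[130:250,210:350,::-1],(0,0),fx=5,fy=5,interpolation=2))
```

```text
t 12.88 meas [ 630.99 -261.42  124.72] psi 4.08 cmd [631.0, -261.5, 125, 4.1] F [-0.6 -0.  -1.8] tq [-0.01 -0.04 -0.  ] grip 0.351 j [-0.56  0.83  1.15  0.    1.17  0.94]
```

View pics/w10.png

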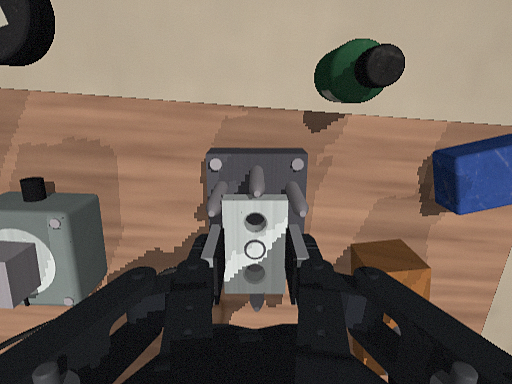

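View pics/s10.png

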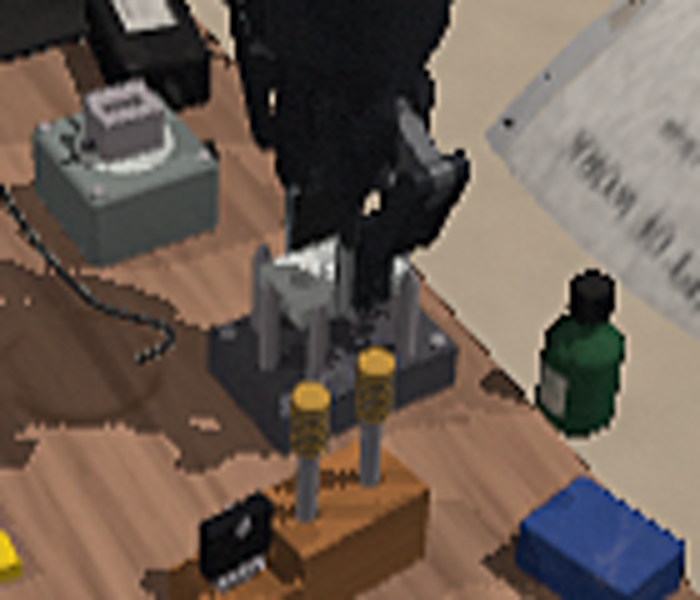

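The plate has entered the pocket with no contact force, so I'll keep lowering it.

Emit:
move_arm(series=[[[0,0,6],0,0.2],[[0,0,12],0,0.2],[[0,0,18],0,0.2],[[0,0,23],0,0.2],[[0,0,26],0,0.2],[[0,0,27],0,0.2],[[0,0,27],0,0.2]])

```text
time_s: 13.85
eef_pos: [631.1, -261.5, 98.1]
ee_rot: [0.0, 0.999, 0.036, 0.0]
force: [0.2, 0.1, -0.9]
grip_width: 0.357
```

Run:
```python
from h import *
plan(631.0,-261.5,98,4.1);chk()
```

```text
shift [0.0, 0.0, 27.0] yaw -0.0 rows>= 0.4
t 13.85 meas [ 631.12 -261.48   98.12] psi 4.08 cmd [631.0, -261.5, 98, 4.1] F [ 0.2  0.1 -0.9] tq [-0.02 -0.01 -0.03] grip 0.357 j [-0.56  0.86  1.16  0.    1.12  0.94]
```

Emit:
move_arm(series=[[[0,0,0.5],0,0.42],[[0,0,0.5],0,0.55],[[0,0,0.5],0,0.6],[[0,0,0],0,0.6],[[0,0,-30],0,0.6],[[0,0,-70],0,0.6],[[0,0,-102],0,0.6],[[0,0,-102],0,0.6],[[0,0,-102],0,0.6]])

```text
time_s: 14.98
eef_pos: [630.8, -261.3, 198.9]
ee_rot: [-0.0, 0.999, 0.036, -0.001]
force: [-0.4, -0.0, -0.6]
grip_width: 0.601
```

Run:
```python
from h import *
plan(631.0,-261.5,200,4.1);chk()
p,d=ctrl.capture("wrist"); save("w11",p)
p,d=ctrl.capture("top")
for o in plates(cam("top"),p): 
    if 25<o[3]<45:print("top",[round(float(x),1) for x in o[:5]],o[5].round(0))
plan(429.5,-111.5,200,-7.6)
```

```text
shift [0.0, 0.0, -102.0] yaw -0.0 rows>= 1.6
t 14.97 meas [ 630.77 -261.28  198.92] psi 4.08 cmd [631.0, -261.5, 200, 4.1] F [-0.4 -0.  -0.6] tq [-0.02 -0.01 -0.03] grip 0.601 j [-0.56  0.75  1.08  0.    1.31  0.94]
shift [-190.3, -164.0, 0.0] yaw 11.7 rows>= 4.0
```

View pics/w11.png

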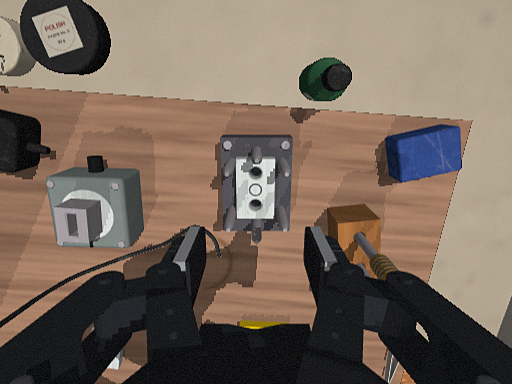

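The first plate lies in the pocket at (255,188). Now for the second.

Emit:
move_arm(series=[[[-45,-38,0],3,0.6],[[-90,-77,0],7,0.6],[[-135,-116,0],11.7,0.6],[[-175,-150,0],11.7,0.6],[[-190.3,-164,0],11.7,0.6],[[-190.3,-164,0],11.7,0.6],[[-190.3,-164,0],11.7,0.6]])

```text
time_s: 15.95
eef_pos: [430.2, -112.0, 199.9]
ee_rot: [0.0, 0.998, -0.067, 0.0]
force: [0.2, -0.3, -0.6]
grip_width: 0.597
```

Run:
```python
from h import *
chk(); c=cam("wrist"); p,d=ctrl.capture("wrist"); save("w12",p)
for o in plates(c,p): print([round(float(x),1) for x in o[:5]],o[5].round(0))
```

```text
t 15.95 meas [ 430.2  -111.97  199.85] psi -7.63 cmd [429.5, -111.5, 200, -7.6] F [ 0.2 -0.3 -0.6] tq [ 0.02 -0.05 -0.02] grip 0.597 j [-0.52  0.26  1.87 -0.    1.01  1.18]
[382.4, 79.3, 41.6, 22.2, -54.2] [ 72. 251.]
[430.7, -110.3, 52.2, 31.9, -7.9] [254. 180.]
```

View pics/w12.png

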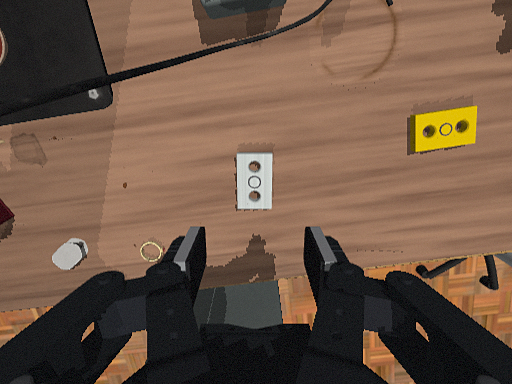

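Run:
```python
from h import *
plan(430.4,-110.7,73,-7.8)
```

```text
shift [0.8, -0.9, 127.0] yaw 0.2 rows>= 2.0
```

Emit:
move_arm(series=[[[0.8,-0.9,40],0.2,0.6],[[0.8,-0.9,80],0.2,0.6],[[0.8,-0.9,110],0.2,0.6],[[0.8,-0.9,122],0.2,0.6],[[0.8,-0.9,127],0.2,0.6],[[0.8,-0.9,127],0.2,0.6],[[0.8,-0.9,127],0.2,0.6]])

```text
time_s: 16.88
eef_pos: [430.9, -110.9, 73.8]
ee_rot: [0.0, 0.998, -0.068, 0.001]
force: [0.1, 1.0, -0.4]
grip_width: 0.599
```

Run:
```python
from h import *
chk(); p,d=ctrl.capture("wrist"); save("w13",p)
```

```text
t 16.88 meas [ 430.9  -110.86   73.78] psi -7.82 cmd [430.4, -110.7, 73, -7.8] F [ 0.1  1.  -0.4] tq [ 0.   -0.01 -0.06] grip 0.599 j [-0.52  0.49  1.96 -0.    0.69  1.19]
```

View pics/w13.png

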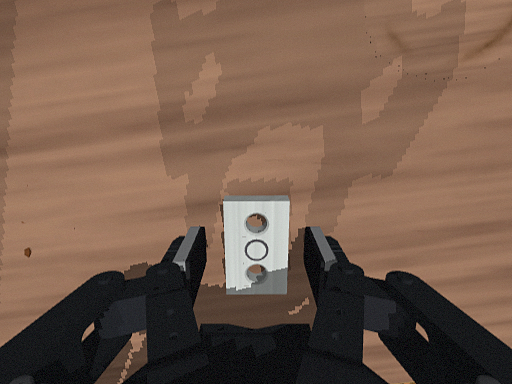

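The plate is centred again, with the ring at (256,250). I'll grip, lift and carry it over.

Emit:
move_arm(series=[[[0,0,0],0,0.3],[[0,0,0],0,0.2],[[0,0,0],0,0.2],[[0,0,0],0,0.2],[[0,0,0],0,0.2],[[0,0,-10],0,0.2],[[0,0,-40],0,0.2],[[0,0,-80],0,0.2],[[0,0,-107],0,0.2],[[0,0,-107],0,0.2]])

```text
time_s: 18.18
eef_pos: [431.0, -110.9, 181.8]
ee_rot: [0.001, 0.998, -0.068, 0.002]
force: [1.3, -0.1, -0.9]
grip_width: 0.355
```

Run:
```python
from h import *
plan(430.4,-110.7,180,-7.8); chk(); plan(631,-261.5,180,4.1)
```

```text
shift [0.0, 0.0, -107.0] yaw -0.0 rows>= 1.7
t 18.18 meas [ 431.03 -110.9   181.83] psi -7.81 cmd [430.4, -110.7, 180, -7.8] F [ 1.3 -0.1 -0.9] tq [-0.    0.05  0.02] grip 0.355 j [-0.52  0.29  1.89  0.    0.96  1.19]
shift [219.2, 122.2, 0.0] yaw -11.9 rows>= 4.0
```

Emit:
move_arm(series=[[[48,27,0],-4,0.2],[[96,53,0],-8,0.2],[[144,80,0],-11.9,0.2],[[190,106,0],-11.9,0.2],[[219.2,122.2,0],-11.9,0.2],[[219.2,122.2,0],-11.9,0.2],[[219.2,122.2,0],-11.9,0.2]])

```text
time_s: 19.05
eef_pos: [630.4, -261.0, 178.8]
ee_rot: [-0.001, 0.999, 0.036, -0.001]
force: [0.2, -0.2, -0.7]
grip_width: 0.357
```

Run:
```python
from h import *
chk(); p,d=ctrl.capture("wrist"); save("w14",p)
cv2.imwrite("pics/w14c.png",cv2.resize(p[60:310,160:350,::-1],(0,0),fx=2.4,fy=2.4,interpolation=2))
plan(631,-261.5,125,4.1);plan(631,-261.5,108,4.1)
```

```text
t 19.05 meas [ 630.36 -260.95  178.76] psi 4.09 cmd [631, -261.5, 180, 4.1] F [ 0.2 -0.2 -0.7] tq [ 0.05  0.04 -0.03] grip 0.357 j [-0.56  0.77  1.11  0.    1.27  0.94]
shift [0.0, 0.0, 55.0] yaw -0.0 rows>= 0.9
shift [0.0, 0.0, 17.0] yaw -0.0 rows>= 0.3
```

View pics/w14c.png

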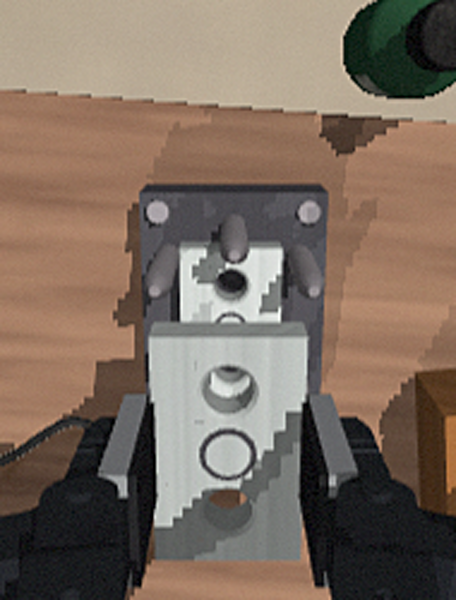

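Same geometry as before, with the first plate lying below. I'll lower in stages.

Emit:
move_arm(series=[[[0,0,20],0,0.2],[[0,0,32],0,0.2],[[0,0,32],0,0.2],[[0,0,36],0,0.2],[[0,0,40],0,0.2],[[0,0,44],0,0.2],[[0,0,48],0,0.2],[[0,0,52],0,0.2],[[0,0,55],0,0.2],[[0,0,55],0,0.2]])

```text
time_s: 20.35
eef_pos: [631.0, -261.5, 124.7]
ee_rot: [-0.0, 0.999, 0.036, -0.0]
force: [0.2, 0.2, -0.8]
grip_width: 0.357
```

Emit:
move_arm(series=[[[0,0,5],0,0.2],[[0,0,10],0,0.2],[[0,0,14],0,0.2],[[0,0,16],0,0.2],[[0,0,17],0,0.2],[[0,0,17],0,0.2]])

```text
time_s: 21.1
eef_pos: [631.0, -261.5, 108.1]
ee_rot: [0.0, 0.999, 0.036, 0.0]
force: [-0.2, -0.8, -0.6]
grip_width: 0.357
```

Emit:
move_arm(series=[[[0,0,0.5],0,0.42],[[0,0,0.5],0,0.55],[[0,0,0.5],0,0.6],[[0,0,0],0,0.6],[[0,0,-30],0,0.6],[[0,0,-70],0,0.6],[[0,0,-92],0,0.6],[[0,0,-92],0,0.6],[[0,0,-92],0,0.6]])

```text
time_s: 22.22
eef_pos: [630.7, -261.3, 198.5]
ee_rot: [-0.001, 0.999, 0.036, -0.001]
force: [0.0, 0.5, -0.4]
grip_width: 0.603
```

Run:
```python
from h import *
plan(631.0,-261.5,200,4.1);chk()
p,d=ctrl.capture("wrist"); save("w15",p)
cv2.imwrite("pics/w15c.png",cv2.resize(p[110:260,180:330,::-1],(0,0),fx=4,fy=4,interpolation=2))
p,d=ctrl.capture("side"); cv2.imwrite("pics/s15.png",cv2.resize(p[130:270,130:350,::-1],(0,0),fx=3.6,fy=3.6,interpolation=2))
```

```text
shift [0.0, 0.0, -92.0] yaw -0.0 rows>= 1.5
t 22.23 meas [ 630.68 -261.33  198.49] psi 4.08 cmd [631.0, -261.5, 200, 4.1] F [ 0.   0.5 -0.4] tq [ 0.02 -0.   -0.05] grip 0.603 j [-0.56  0.75  1.08  0.    1.31  0.94]
```

View pics/w15c.png

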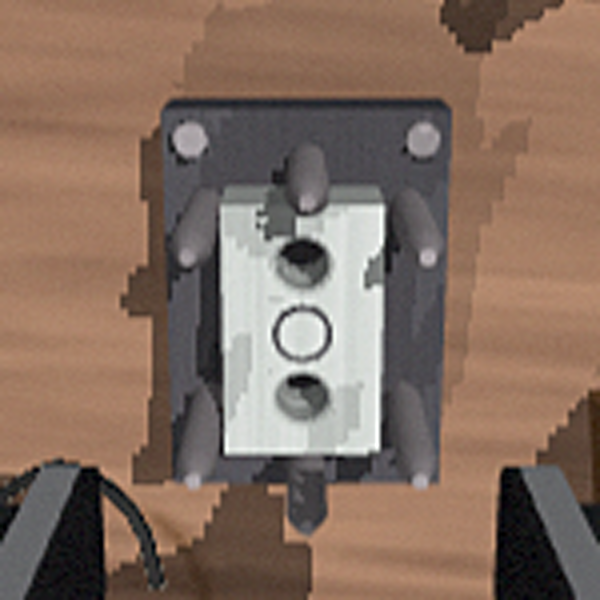

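View pics/s15.png

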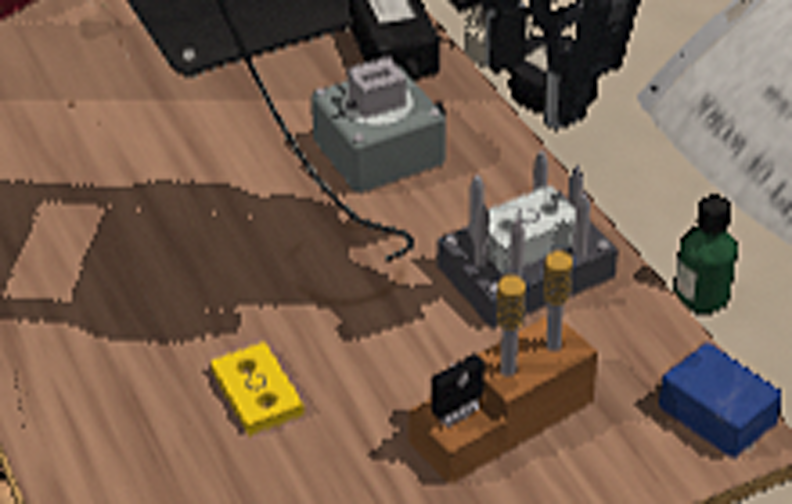

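The stack lies flat in the pocket. I'll measure the stack's hole positions, check t5 for any plate I missed, and move over the rack.

Run:
```python
from h import *
c=cam("wrist")
def P(pts,f,o,z): return np.array([onz(c,(x+.5)/f-.5+o[0],(y+.5)/f-.5+o[1],z)[:2] for x,y in pts])
h=P([(303,262),(302,397),(302,333)],4,(180,110),44);print(h)
plan(565,-358,230,10)
```

```text
[[ 645.47493641 -259.4631034 ]
 [ 617.31555545 -261.27500053]
 [ 630.89623975 -260.30641755]]
shift [-72.7, 91.5, -30.0] yaw -5.9 rows>= 1.9
```

View pics/t5.png

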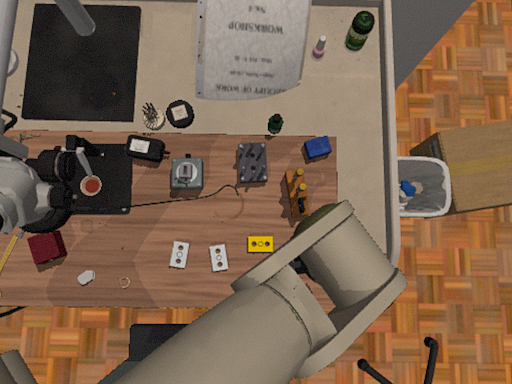

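Emit:
move_arm(series=[[[0,0,-30],0,1],[[-24,30,-30],-2,1],[[-50,60,-30],-4,1],[[-72.7,91.5,-30],-5.9,1],[[-72.7,91.5,-30],-5.9,0.6],[[-72.7,91.5,-30],-5.9,0.6],[[-72.7,91.5,-30],-5.9,0.6]])

```text
time_s: 23.2
eef_pos: [565.6, -357.0, 229.7]
ee_rot: [-0.0, 0.996, 0.088, -0.0]
force: [-0.2, 0.2, -0.1]
grip_width: 0.601
```

Run:
```python
from h import *
chk(); p,d=ctrl.capture("wrist"); save("w16",p)
cv2.imwrite("pics/w16c.png",cv2.resize(p[110:300,180:330,::-1],(0,0),fx=3.15,fy=3.15,interpolation=2))
```

```text
t 23.2 meas [ 565.61 -356.96  229.67] psi 10.05 cmd [565, -358, 230, 10] F [-0.2  0.2 -0.1] tq [ 0.   -0.04 -0.  ] grip 0.601 j [-0.74  0.69  1.1   0.    1.35  0.66]
```

View pics/w16c.png

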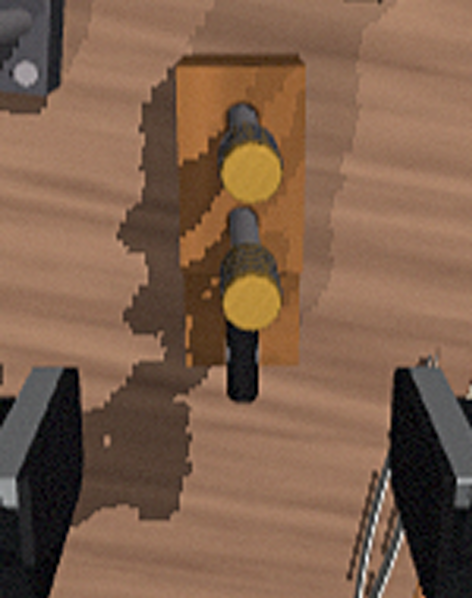

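Run:
```python
from h import *
c=cam("wrist"); tp,Rm,psi,s=toolpose()
def P(pts,f,o,z): return np.array([onz(c,(x+.5)/f-.5+o[0],(y+.5)/f-.5+o[1],z) for x,y in pts])
o=(180,110)
for n,pts,z in[("heads",[(251,172),(251,303)],102),("entry",[(242,108),(243,215)],40),("key end",[(242,403)],61),("rack40",[(178,67),(305,67),(183,280),(300,280)],40)]:
    w=P(pts,3.15,o,z); print(n,w.round(1).tolist(),((w-tp)@Rm).round(1).tolist())
```

```text
heads [[595.1, -353.9, 102.0], [565.4, -359.3, 102.0]] [[29.7, 2.1, 127.8], [-0.5, 2.2, 127.8]]
entry [[599.8, -351.4, 40.0], [569.4, -357.2, 40.0]] [[34.7, 0.5, 189.8], [3.8, 0.8, 189.8]]
key end [[520.8, -365.4, 61.0]] [[-45.5, 0.5, 168.8]]
rack40 [[607.9, -332.0, 40.0], [614.0, -366.6, 40.0], [546.8, -343.2, 40.0], [552.8, -377.2, 40.0]] [[46.0, -17.2, 189.8], [46.0, 17.9, 189.8], [-16.0, -16.8, 189.8], [-16.1, 17.7, 189.8]]
```

Run:
```python
from h import *
plan(594.7,-353.6,153,10.4)
```

```text
shift [30.0, 0.8, 77.0] yaw -0.4 rows>= 1.3
```

Emit:
move_arm(series=[[[15,0.5,0],-0.4,0.5],[[30,0.8,0],-0.4,0.5],[[30,0.8,20],-0.4,0.5],[[30,0.8,40],-0.4,0.5],[[30,0.8,60],-0.4,0.5],[[30,0.8,72],-0.4,0.5],[[30,0.8,77],-0.4,0.5],[[30,0.8,77],-0.4,0.5],[[30,0.8,77],-0.4,0.5]])

```text
time_s: 24.38
eef_pos: [594.9, -353.7, 153.8]
ee_rot: [0.0, 0.996, 0.09, 0.0]
force: [0.2, -0.6, -0.4]
grip_width: 0.499
```

Run:
```python
from h import *
chk(); p,d=ctrl.capture("wrist"); save("w17",p)
p,d=ctrl.capture("side"); cv2.imwrite("pics/s17.png",cv2.resize(p[150:290,200:350,::-1],(0,0),fx=4,fy=4,interpolation=2))
```

```text
t 24.38 meas [ 594.93 -353.69  153.83] psi 10.38 cmd [594.7, -353.6, 153, 10.4] F [ 0.2 -0.6 -0.4] tq [ 0.02 -0.   -0.02] grip 0.499 j [-0.71  0.81  1.09 -0.    1.24  0.68]
```

View pics/w17.png

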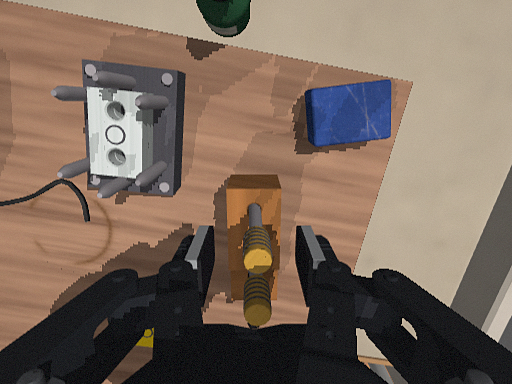

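View pics/s17.png

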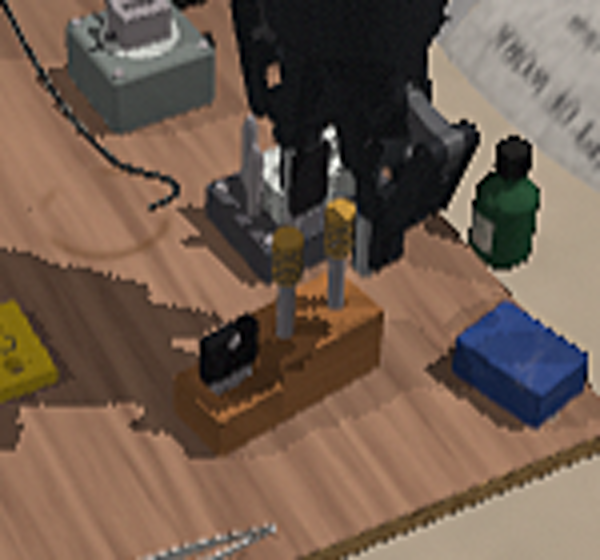

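Run:
```python
from h import *
c=cam("wrist"); tp,Rm,psi,s=toolpose()
w=onz(c,258,260,102); print(((w-tp)@Rm).round(1))
```

```text
[ 0.7  0.5 51.6]
```

Emit:
move_arm(series=[[[0,0,0],0,0.2],[[0,0,0],0,0.1],[[0,0,0],0,0.08],[[0,0,0],0,0.08],[[0,0,0],0,0.08],[[0,0,0],0,0.08]], force=60)

```text
time_s: 25.22
eef_pos: [594.8, -353.6, 153.2]
ee_rot: [0.0, 0.996, 0.09, 0.0]
force: [-1.0, 0.0, 3.0]
grip_width: 0.138
```

Run:
```python
from h import *
chk(); p,d=ctrl.capture("wrist"); save("w18",p)
p,d=ctrl.capture("side"); cv2.imwrite("pics/s18.png",cv2.resize(p[150:290,200:350,::-1],(0,0),fx=4,fy=4,interpolation=2))
```

```text
t 25.23 meas [ 594.76 -353.58  153.17] psi 10.38 cmd [594.7, -353.6, 153, 10.4] F [-1.  0.  3.] tq [0.02 0.03 0.02] grip 0.138 j [-0.71  0.81  1.09 -0.    1.24  0.68]
```

View pics/w18.png

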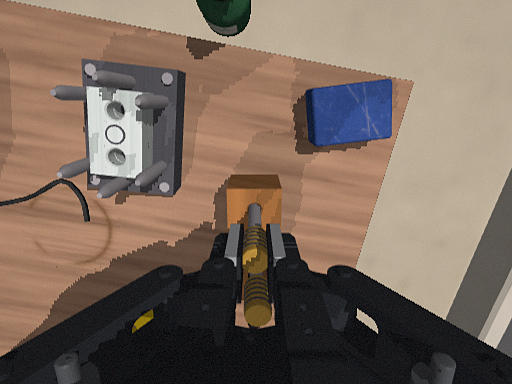

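View pics/s18.png

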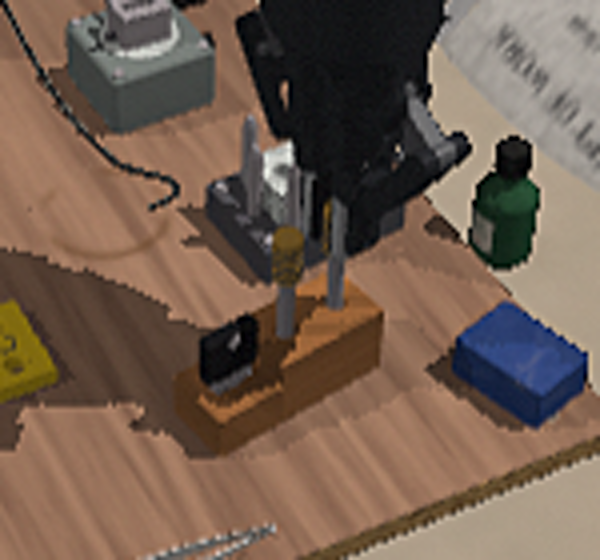

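Emit:
move_arm(series=[[[0,0,-8],0,0.08],[[0,0,-20],0,0.08],[[0,0,-40],0,0.08],[[0,0,-60],0,0.08],[[0,0,-80],0,0.08],[[0,0,-90],0,0.08],[[0,0,-90],0,0.08]])

```text
time_s: 26.2
eef_pos: [594.8, -353.6, 243.7]
ee_rot: [0.0, 0.996, 0.09, 0.0]
force: [-0.2, -0.0, -0.5]
grip_width: 0.141
```

Run:
```python
from h import *
plan(594.7,-353.6,243,10.4);chk(); p,d=ctrl.capture("wrist"); save("w19",p)
plan(645,-260.5,243,4.1)
```

```text
shift [0.0, 0.0, -90.0] yaw -0.0 rows>= 1.4
t 26.2 meas [ 594.77 -353.63  243.67] psi 10.38 cmd [594.7, -353.6, 243, 10.4] F [-0.2 -0.  -0.5] tq [0.02 0.04 0.01] grip 0.141 j [-0.71  0.74  0.99 -0.    1.41  0.68]
shift [66.3, -82.5, 0.0] yaw 6.3 rows>= 1.7
```

View pics/w19.png

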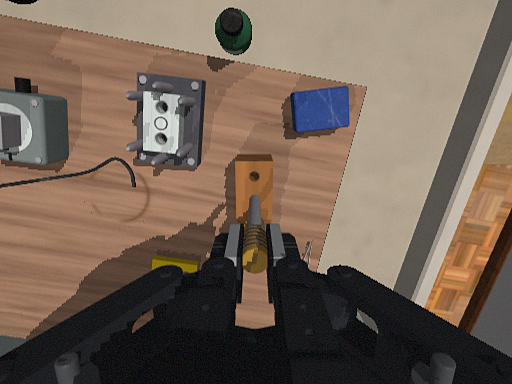

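Run:
```python
from h import *
p=cv2.imread("pics/w19.png"); cv2.imwrite("pics/w19c.png",cv2.resize(p[140:290,200:310],(0,0),fx=4,fy=4,interpolation=2))
```

```text
(no output)
```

View pics/w19c.png

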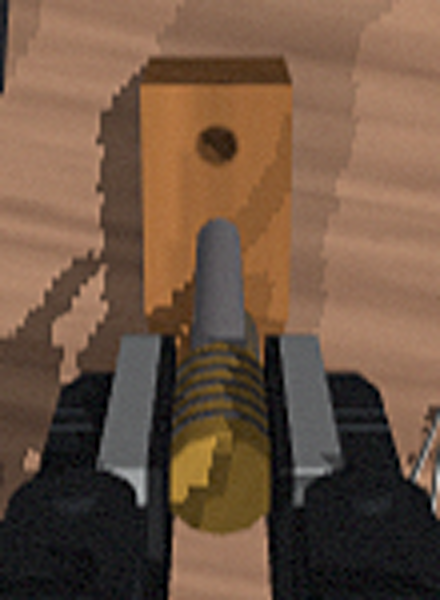

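Run:
```python
from h import *
c=cam("wrist"); tp,Rm,psi,s=toolpose()
def P(pts,f,o,z): return np.array([onz(c,(x+.5)/f-.5+o[0],(y+.5)/f-.5+o[1],z) for x,y in pts])
w=P([(217,223)],4,(200,140),tp[2]-143.2); print("tip tool",((w-tp)@Rm).round(1))
w=P([(220,485)],4,(200,140),tp[2]-51.2); print("head tool",((w-tp)@Rm).round(1))
w=P([(217,145)],4,(200,140),40); print("rack hole",w.round(1),((w-tp)@Rm).round(1))
```

```text
tip tool [[  2.3  -1.7 143.2]]
head tool [[ 0.5 -1.1 51.2]]
rack hole [[ 596.6 -351.2   40. ]] [[  2.4  -1.8 202.7]]
```

Run:
```python
from h import *
json.dump([594.7,-353.6,243,10.4],open('cmd.json','w'))
plan(643.1,-261.6,243,4.1);plan(643.1,-261.6,196,4.1)
```

```text
shift [64.2, -81.8, 0.0] yaw 6.3 rows>= 1.7
shift [0.0, 0.0, 47.0] yaw -0.0 rows>= 0.8
```

Emit:
move_arm(series=[[[16,-20,0],2,0.08],[[32,-40,0],4,0.08],[[48,-61,0],6.3,0.08],[[64.2,-81.8,0],6.3,0.08],[[64.2,-81.8,0],6.3,0.08],[[64.2,-81.8,10],6.3,0.08],[[64.2,-81.8,25],6.3,0.08],[[64.2,-81.8,40],6.3,0.08],[[64.2,-81.8,47],6.3,0.08],[[64.2,-81.8,47],6.3,0.08]])

```text
time_s: 27.5
eef_pos: [643.0, -261.6, 195.3]
ee_rot: [-0.0, 0.999, 0.036, -0.0]
force: [-1.0, -0.2, -0.4]
grip_width: 0.138
```

Run:
```python
from h import *
chk(); p,d=ctrl.capture("wrist"); save("w20",p)
cv2.imwrite("pics/w20c.png",cv2.resize(p[140:300,190:320,::-1],(0,0),fx=3.7,fy=3.7,interpolation=2))
p,d=ctrl.capture("side"); cv2.imwrite("pics/s20.png",cv2.resize(p[130:230,220:330,::-1],(0,0),fx=5.5,fy=5.5,interpolation=2))
```

```text
t 27.5 meas [ 642.96 -261.61  195.3 ] psi 4.07 cmd [643.1, -261.6, 196, 4.1] F [-1.  -0.2 -0.4] tq [0.01 0.03 0.  ] grip 0.138 j [-0.55  0.78  1.04 -0.    1.32  0.95]
```

View pics/w20c.png

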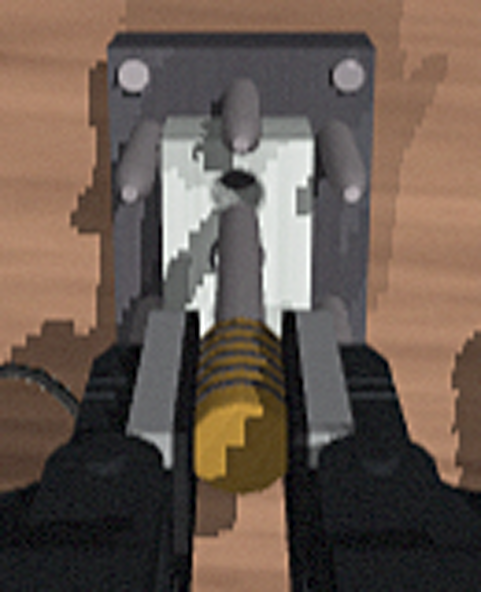

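View pics/s20.png

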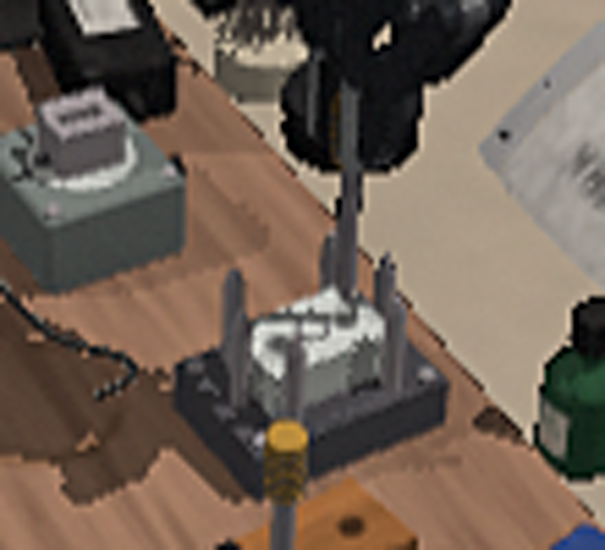

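Run:
```python
from h import *
c=cam("wrist"); tp,Rm,psi,s=toolpose()
def P(pts,f,o,z): return np.array([onz(c,(x+.5)/f-.5+o[0],(y+.5)/f-.5+o[1],z) for x,y in pts])
w=P([(238,207)],3.7,(190,140),tp[2]-143.2); print("tip",w.round(1),((w-tp)@Rm).round(1))
w=P([(238.5,191)],3.7,(190,140),44); print("hole",w.round(1),((w-tp)@Rm).round(1))
```

```text
tip [[ 645.2 -259.9   53.3]] [[  2.   -1.7 143.2]]
hole [[ 645.8 -259.9   44. ]] [[  2.5  -1.6 152.5]]
```

The tip and hole line up within 0.6 mm. I'll lower it in stages.

Emit:
move_arm(series=[[[0.4,0,5],0,0.08],[[0.4,0,9],0,0.08],[[0.4,0,13],0,0.08],[[0.4,0,17],0,0.08],[[0.4,0,21],0,0.08],[[0.4,0,21],0,0.08]])

```text
time_s: 28.35
eef_pos: [643.4, -261.4, 174.6]
ee_rot: [-0.0, 0.999, 0.036, -0.0]
force: [0.6, -1.0, -1.3]
grip_width: 0.139
```

Run:
```python
from h import *
plan(643.5,-261.6,175,4.1);chk()
```

```text
shift [0.4, 0.0, 21.0] yaw -0.0 rows>= 0.3
t 28.35 meas [ 643.43 -261.45  174.6 ] psi 4.08 cmd [643.5, -261.6, 175, 4.1] F [ 0.6 -1.  -1.3] tq [ 0.04 -0.01  0.01] grip 0.139 j [-0.55  0.8   1.06  0.    1.28  0.95]
```

Emit:
move_arm(series=[[[0,0,4],0,0.08],[[0,0,8],0,0.08],[[0,0,12],0,0.08],[[0,0,15],0,0.08],[[0,0,15],0,0.08]])

```text
time_s: 28.98
eef_pos: [643.4, -261.5, 159.7]
ee_rot: [-0.0, 0.999, 0.036, -0.0]
force: [0.5, 0.5, -0.5]
grip_width: 0.14
```

Run:
```python
from h import *
plan(643.5,-261.6,160,4.1);chk()
```

```text
shift [0.0, 0.0, 15.0] yaw -0.0 rows>= 0.2
t 28.98 meas [ 643.44 -261.47  159.69] psi 4.08 cmd [643.5, -261.6, 160, 4.1] F [ 0.5  0.5 -0.5] tq [0.03 0.01 0.01] grip 0.14 j [-0.55  0.81  1.07  0.    1.26  0.95]
```

Emit:
move_arm(series=[[[0,0,4],0,0.08],[[0,0,7],0,0.08],[[0,0,9],0,0.08],[[0,0,10.5],0,0.08],[[0,0,11.5],0,0.08],[[0,0,11.5],0,0.08]])

```text
time_s: 29.72
eef_pos: [643.7, -261.5, 149.1]
ee_rot: [0.0, 0.999, 0.036, 0.0]
force: [-0.4, 1.2, 4.1]
grip_width: 0.134
```

Run:
```python
from h import *
plan(643.5,-261.6,148.5,4.1);chk()
p,d=ctrl.capture("side"); cv2.imwrite("pics/s21.png",cv2.resize(p[130:230,220:330,::-1],(0,0),fx=5.5,fy=5.5,interpolation=2))
```

```text
shift [0.0, 0.0, 11.5] yaw -0.0 rows>= 0.2
t 29.73 meas [ 643.68 -261.53  149.08] psi 4.08 cmd [643.5, -261.6, 148.5, 4.1] F [-0.4  1.2  4.1] tq [ 0.17  0.11 -0.04] grip 0.134 j [-0.55  0.82  1.08  0.    1.23  0.95]
```

View pics/s21.png

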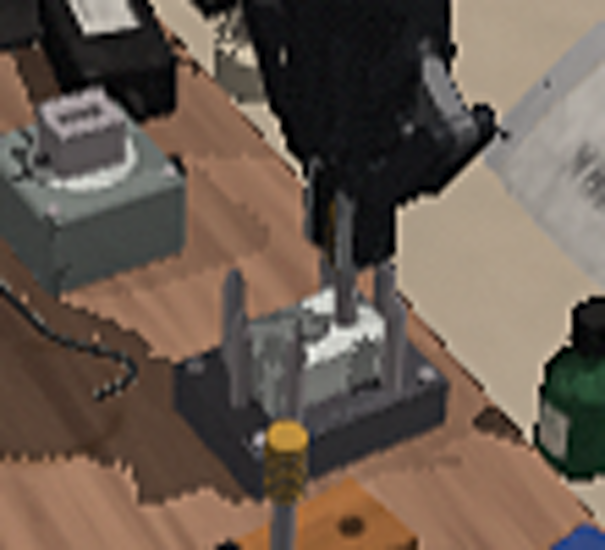

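Emit:
move_arm(series=[[[0,0,1],0,0.08],[[0,0,2],0,0.08],[[0,0,2],0,0.08]])

```text
time_s: 30.15
eef_pos: [644.0, -261.7, 148.4]
ee_rot: [0.001, 0.999, 0.036, 0.001]
force: [-0.6, 1.9, 11.8]
grip_width: 0.137
```

Emit:
move_arm(series=[[[0,0,-1],0,0.3],[[0,0,-1],0,0.5],[[0,0,-1],0,0.5],[[0,0,-20],0,0.5],[[0,0,-60],0,0.5],[[0,0,-90],0,0.5],[[0,0,-90],0,0.5],[[0,0,-90],0,0.5]])

```text
time_s: 31.15
eef_pos: [643.3, -261.4, 236.1]
ee_rot: [-0.0, 0.999, 0.036, -0.0]
force: [-0.1, -0.1, -0.7]
grip_width: 0.501
```

Run:
```python
from h import *
json.dump([643.5,-261.6,236.5,4.1],open('cmd.json','w'));chk()
p,d=ctrl.capture("wrist"); save("w22",p)
plan(565.3,-359,236.5,10.4)
```

```text
t 31.15 meas [ 643.3  -261.39  236.09] psi 4.08 cmd [643.5, -261.6, 236.5, 4.1] F [-0.1 -0.1 -0.7] tq [0.01 0.01 0.  ] grip 0.501 j [-0.55  0.75  0.99 -0.    1.41  0.95]
shift [-85.0, 91.6, 0.0] yaw -6.3 rows>= 2.0
```

View pics/w22.png

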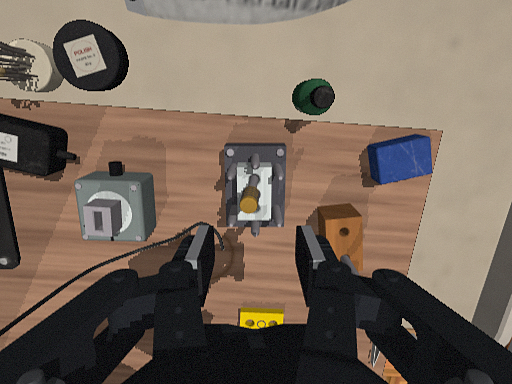

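Run:
```python
from h import *
plan(565.3,-359,153,10.4)
```

```text
shift [0.0, 0.0, 83.5] yaw -0.0 rows>= 1.3
```

Emit:
move_arm(series=[[[-28,31,0],-3,0.5],[[-56,62,0],-6.3,0.5],[[-85,91.6,0],-6.3,0.5],[[-85,91.6,0],-6.3,0.5],[[-85,91.6,25],-6.3,0.5],[[-85,91.6,50],-6.3,0.5],[[-85,91.6,70],-6.3,0.5],[[-85,91.6,83.5],-6.3,0.5],[[-85,91.6,83.5],-6.3,0.5],[[-85,91.6,83.5],-6.3,0.5]])

```text
time_s: 32.45
eef_pos: [565.6, -358.9, 153.8]
ee_rot: [0.0, 0.996, 0.091, 0.0]
force: [0.1, 0.2, -0.1]
grip_width: 0.501
```

Run:
```python
from h import *
chk(); p,d=ctrl.capture("wrist"); save("w23",p)
```

```text
t 32.45 meas [ 565.65 -358.91  153.84] psi 10.4 cmd [565.3, -359, 153, 10.4] F [ 0.1  0.2 -0.1] tq [-0.02 -0.01  0.02] grip 0.501 j [-0.74  0.76  1.18  0.    1.2   0.65]
```

View pics/w23.png

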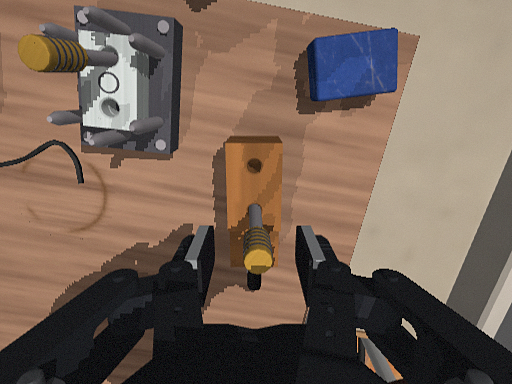

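The head is at (258,260), the same geometry as with the first pin. I'll grip and lift.

Emit:
move_arm(series=[[[0,0,0],0,0.2],[[0,0,0],0,0.1],[[0,0,0],0,0.08],[[0,0,0],0,0.08],[[0,0,0],0,0.08],[[0,0,0],0,0.08]])

```text
time_s: 33.25
eef_pos: [565.4, -359.0, 153.3]
ee_rot: [0.0, 0.996, 0.09, 0.0]
force: [-0.4, -0.2, 5.1]
grip_width: 0.135
```

Emit:
move_arm(series=[[[0,0,-8],0,0.08],[[0,0,-20],0,0.08],[[0,0,-40],0,0.08],[[0,0,-60],0,0.08],[[0,0,-80],0,0.08],[[0,0,-90],0,0.08],[[0,0,-90],0,0.08]])

```text
time_s: 34.12
eef_pos: [565.3, -359.0, 243.6]
ee_rot: [0.0, 0.996, 0.09, 0.0]
force: [0.8, -0.4, -1.4]
grip_width: 0.133
```

Run:
```python
from h import *
plan(565.3,-359,243,10.4);chk(); p,d=ctrl.capture("wrist"); save("w24",p)
cv2.imwrite("pics/w24c.png",cv2.resize(p[140:290,200:310,::-1],(0,0),fx=4,fy=4,interpolation=2))
```

```text
shift [0.0, 0.0, -90.0] yaw -0.0 rows>= 1.4
t 34.12 meas [ 565.29 -358.97  243.56] psi 10.38 cmd [565.3, -359, 243, 10.4] F [ 0.8 -0.4 -1.4] tq [ 0.03 -0.05  0.01] grip 0.133 j [-0.74  0.68  1.08 -0.    1.37  0.65]
```

View pics/w24c.png

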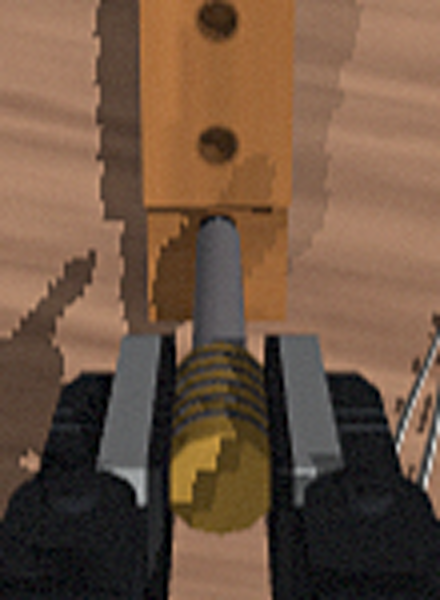

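Run:
```python
from h import *
plan(615.5,-263.6,243,4.1);plan(615.5,-263.6,196,4.1)
```

```text
shift [66.6, -84.8, 0.0] yaw 6.3 rows>= 1.7
shift [0.0, 0.0, 47.0] yaw -0.0 rows>= 0.8
```

Emit:
move_arm(series=[[[16,-20,0],2,0.08],[[32,-42,0],4,0.08],[[50,-65,0],6.3,0.08],[[66.6,-84.8,0],6.3,0.08],[[66.6,-84.8,0],6.3,0.08],[[66.6,-84.8,10],6.3,0.08],[[66.6,-84.8,25],6.3,0.08],[[66.6,-84.8,40],6.3,0.08],[[66.6,-84.8,47],6.3,0.08],[[66.6,-84.8,47],6.3,0.08]])

```text
time_s: 35.42
eef_pos: [615.3, -263.6, 195.3]
ee_rot: [-0.0, 0.999, 0.036, -0.0]
force: [-0.5, -0.2, 0.0]
grip_width: 0.138
```

Run:
```python
from h import *
chk(); p,d=ctrl.capture("wrist"); save("w25",p)
cv2.imwrite("pics/w25c.png",cv2.resize(p[140:300,190:320,::-1],(0,0),fx=3.7,fy=3.7,interpolation=2))
p,d=ctrl.capture("side"); cv2.imwrite("pics/s25.png",cv2.resize(p[130:230,220:330,::-1],(0,0),fx=5.5,fy=5.5,interpolation=2))
```

```text
t 35.42 meas [ 615.32 -263.57  195.34] psi 4.07 cmd [615.5, -263.6, 196, 4.1] F [-0.5 -0.2  0. ] tq [-0.05 -0.03  0.02] grip 0.138 j [-0.58  0.72  1.14  0.    1.28  0.92]
```

View pics/w25c.png

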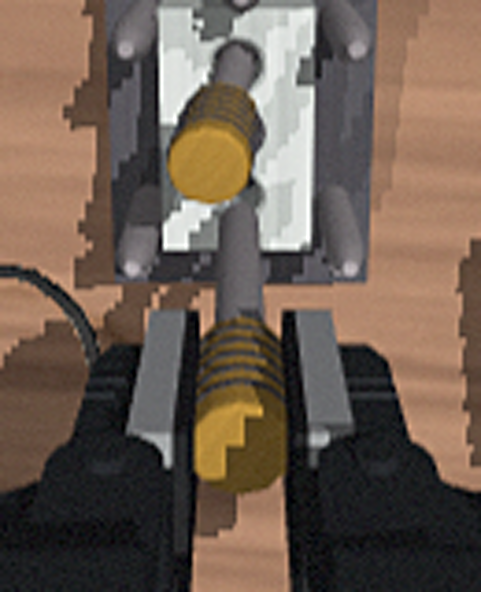

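View pics/s25.png

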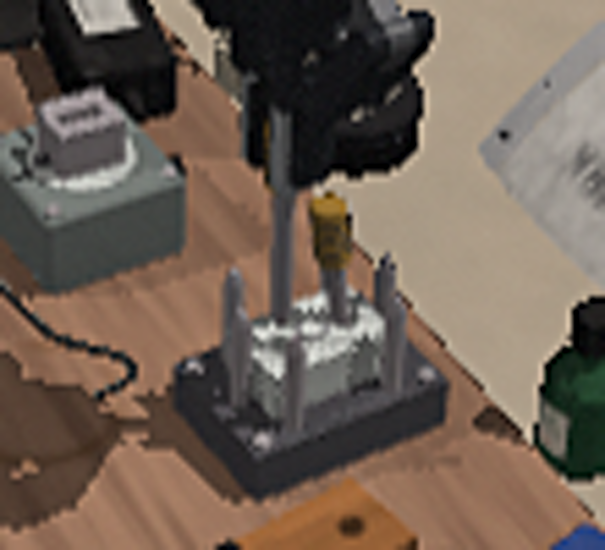

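Emit:
move_arm(series=[[[0,0,5],0,0.08],[[0,0,9],0,0.08],[[0,0,13],0,0.08],[[0,0,17],0,0.08],[[0,0,21],0,0.08],[[0,0,21],0,0.08]])

```text
time_s: 36.28
eef_pos: [615.4, -263.4, 174.6]
ee_rot: [-0.0, 0.999, 0.036, -0.0]
force: [-0.5, 0.5, 0.7]
grip_width: 0.139
```

Run:
```python
from h import *
plan(615.5,-263.6,175,4.1);chk()
p,d=ctrl.capture("side"); cv2.imwrite("pics/s26.png",cv2.resize(p[130:230,220:330,::-1],(0,0),fx=5.5,fy=5.5,interpolation=2))
```

```text
shift [0.0, 0.0, 21.0] yaw -0.0 rows>= 0.3
t 36.27 meas [ 615.38 -263.44  174.57] psi 4.08 cmd [615.5, -263.6, 175, 4.1] F [-0.5  0.5  0.7] tq [0.   0.05 0.05] grip 0.139 j [-0.58  0.74  1.16 -0.    1.24  0.92]
```

View pics/s26.png

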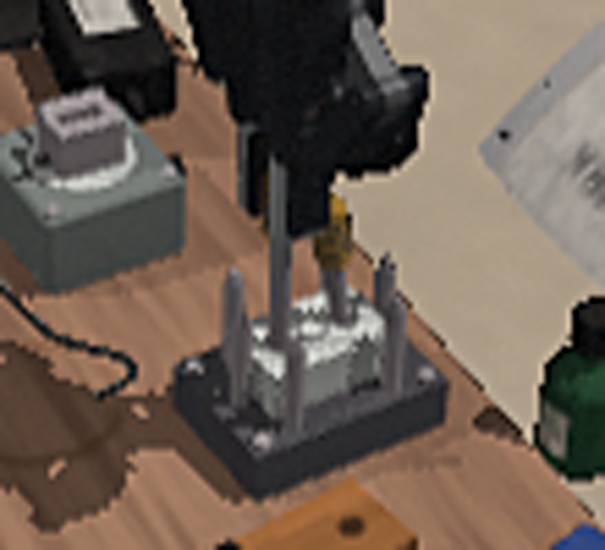

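Emit:
move_arm(series=[[[0,0,4],0,0.08],[[0,0,8],0,0.08],[[0,0,12],0,0.08],[[0,0,15],0,0.08],[[0,0,15],0,0.08]])

```text
time_s: 36.95
eef_pos: [615.4, -263.5, 159.7]
ee_rot: [-0.0, 0.999, 0.036, -0.0]
force: [-0.4, -0.8, -0.2]
grip_width: 0.14
```

Emit:
move_arm(series=[[[0,0,4],0,0.08],[[0,0,7],0,0.08],[[0,0,9],0,0.08],[[0,0,10.5],0,0.08],[[0,0,11.5],0,0.08],[[0,0,12.5],0,0.08],[[0,0,13.5],0,0.08],[[0,0,13.5],0,0.08]])

```text
time_s: 37.95
eef_pos: [616.1, -263.7, 148.8]
ee_rot: [0.001, 0.999, 0.036, 0.001]
force: [-1.0, 1.4, 12.1]
grip_width: 0.137
```

Run:
```python
from h import *
plan(615.5,-263.6,146.5,4.1);chk()
```

```text
shift [0.0, 0.0, 28.5] yaw -0.0 rows>= 0.5
t 37.95 meas [ 616.13 -263.72  148.78] psi 4.09 cmd [615.5, -263.6, 146.5, 4.1] F [-1.   1.4 12.1] tq [ 0.4   0.35 -0.  ] grip 0.137 j [-0.58  0.77  1.18  0.    1.18  0.92]
```

Bottomed at the expected height with 12 N. I'll release, retreat and check.

Emit:
move_arm(series=[[[0,0,-2],0,0.3],[[0,0,-2],0,0.5],[[0,0,-2],0,0.5],[[0,0,-20],0,0.5],[[0,0,-60],0,0.5],[[0,0,-83.5],0,0.5],[[0,0,-83.5],0,0.5],[[0,0,-83.5],0,0.5]])

```text
time_s: 38.95
eef_pos: [615.2, -263.4, 229.2]
ee_rot: [-0.0, 0.999, 0.036, -0.001]
force: [0.2, -1.0, 0.4]
grip_width: 0.498
```

Run:
```python
from h import *
plan(615.5,-263.6,230,4.1);chk()
p,d=ctrl.capture("wrist"); save("w27",p)
c=cam("wrist"); np.save("w27d.npy",d)
p2,d2=ctrl.capture("side"); cv2.imwrite("pics/s27.png",cv2.resize(p2[130:230,220:330,::-1],(0,0),fx=5.5,fy=5.5,interpolation=2))
# heads by yellow mask: top depth
hsv=cv2.cvtColor(p,cv2.COLOR_RGB2HSV); m=cv2.inRange(hsv,(15,120,110),(28,255,255)); 
X=cloud(c,d); n,l,st,ce=cv2.connectedComponentsWithStats(m)
for i in range(1,n):
    if st[i,4]>40:
        q=X[l==i]; print(ce[i].round(),st[i,4],"zmax",np.percentile(q[:,2],[50,90,98]).round(1), q.mean(0).round(1))
plan(535.7,-362,230,10.4)
```

```text
shift [0.0, 0.0, -83.5] yaw -0.0 rows>= 1.3
t 38.95 meas [ 615.22 -263.35  229.24] psi 4.08 cmd [615.5, -263.6, 230, 4.1] F [ 0.2 -1.   0.4] tq [-0.03  0.    0.03] grip 0.498 j [-0.58  0.69  1.1  -0.    1.35  0.92]
[248. 170.] 280 zmax [96.6 97.5 98.3] [ 638.8 -255.5   97.4]
[256. 208.] 262 zmax [96.7 97.8 98.3] [ 611.  -263.4   96.5]
[261. 305.] 1266 zmax [ 8.9  9.9 10.4] [ 457.6 -280.7    8.1]
[390. 377.] 58 zmax [-817.6 -814.6 -813.2] [ -559.6 -1003.6  -817.5]
shift [-86.6, 92.4, 0.0] yaw -6.3 rows>= 2.0
```

View pics/w27.png

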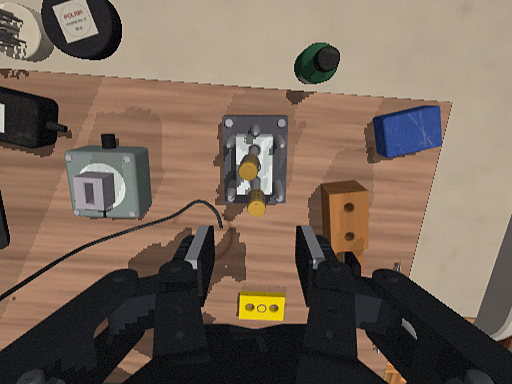

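View pics/s27.png

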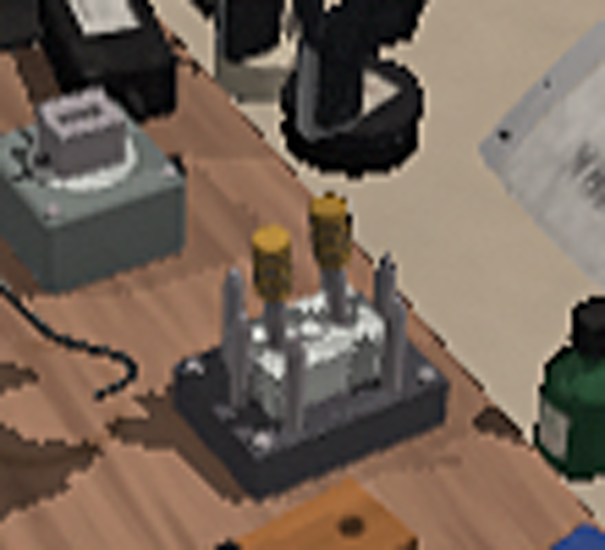

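Both pin heads top out at about 98 mm, so both pins are home. Now for the key.

Emit:
move_arm(series=[[[-28,31,0],-3,0.5],[[-56,62,0],-6.3,0.5],[[-86.6,92.4,0],-6.3,0.5],[[-86.6,92.4,0],-6.3,0.5],[[-86.6,92.4,0],-6.3,0.5],[[-86.6,92.4,0],-6.3,0.5]])

```text
time_s: 39.8
eef_pos: [536.4, -360.9, 229.7]
ee_rot: [-0.0, 0.996, 0.091, -0.0]
force: [-0.2, 0.1, -0.1]
grip_width: 0.501
```

Run:
```python
from h import *
chk(); p,d=ctrl.capture("wrist"); save("w28",p)
cv2.imwrite("pics/w28c.png",cv2.resize(p[90:240,200:310,::-1],(0,0),fx=4,fy=4,interpolation=2))
```

```text
t 39.8 meas [ 536.37 -360.87  229.72] psi 10.46 cmd [535.7, -362, 230, 10.4] F [-0.2  0.1 -0.1] tq [ 0.08 -0.05  0.01] grip 0.501 j [-0.77  0.64  1.19  0.    1.31  0.62]
```

View pics/w28c.png

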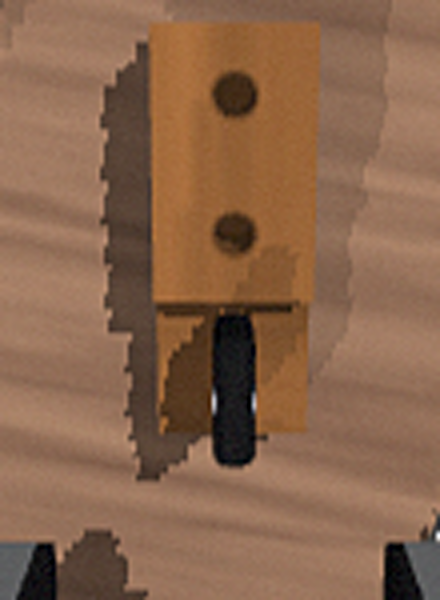

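Run:
```python
from h import *
c=cam("wrist"); tp,Rm,psi,s=toolpose()
def P(pts,z,f=4,o=(200,90)): return np.array([onz(c,(x+.5)/f-.5+o[0],(y+.5)/f-.5+o[1],z) for x,y in pts])
for n,pts,z in[("bow ends",[(235,312),(235,466)],61),("bow end low",[(235,312)],33),("rackholes",[(235,95),(235,233)],40),("sides",[(212,430),(256,430)],61)]:
    w=P(pts,z); print(n,w.round(1).tolist(),((w-tp)@Rm).round(1).tolist())
```

```text
bow ends [[554.5, -359.5, 61.0], [521.1, -365.8, 61.0]] [[18.1, 2.0, 168.8], [-15.8, 2.1, 168.8]]
bow end low [[548.3, -361.0, 33.0]] [[11.8, 2.3, 196.8]]
rackholes [[596.5, -351.9, 40.0], [567.4, -357.4, 40.0]] [[60.8, 2.1, 189.8], [31.2, 2.2, 189.8]]
sides [[528.3, -359.5, 61.0], [530.0, -368.7, 61.0]] [[-7.7, -2.8, 168.8], [-7.7, 6.5, 168.8]]
```

Run:
```python
from h import *
plan(535.4,-363.1,113,10.5)
```

```text
shift [-0.5, 1.0, 117.0] yaw -0.1 rows>= 1.9
```

Emit:
move_arm(series=[[[-0.5,1.1,30],0,0.4],[[-0.5,1.1,60],0,0.4],[[-0.5,1.1,90],0,0.4],[[-0.5,1.1,108],0,0.4],[[-0.5,1.1,117],0,0.4],[[-0.5,1.1,117],0,0.4],[[-0.5,1.1,117],0,0.4]])

```text
time_s: 40.72
eef_pos: [535.7, -363.3, 114.1]
ee_rot: [0.001, 0.996, 0.091, 0.001]
force: [0.0, -0.2, 0.4]
grip_width: 0.402
```

Run:
```python
from h import *
chk(); p,d=ctrl.capture("wrist"); save("w29",p)
p,d=ctrl.capture("side"); cv2.imwrite("pics/s29.png",cv2.resize(p[170:280,210:320,::-1],(0,0),fx=5,fy=5,interpolation=2))
```

```text
t 40.73 meas [ 535.75 -363.26  114.09] psi 10.39 cmd [535.4, -363.1, 113, 10.5] F [ 0.  -0.2  0.4] tq [-0.01  0.06  0.03] grip 0.402 j [-0.78  0.76  1.3   0.    1.08  0.61]
```

View pics/w29.png

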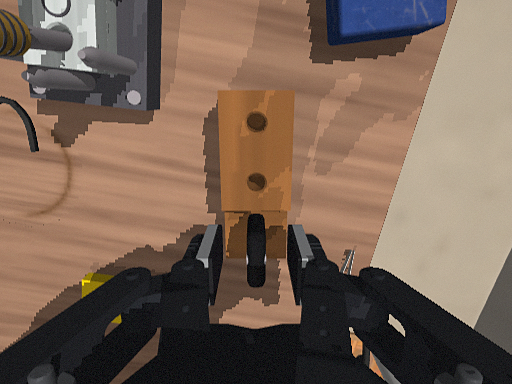

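View pics/s29.png

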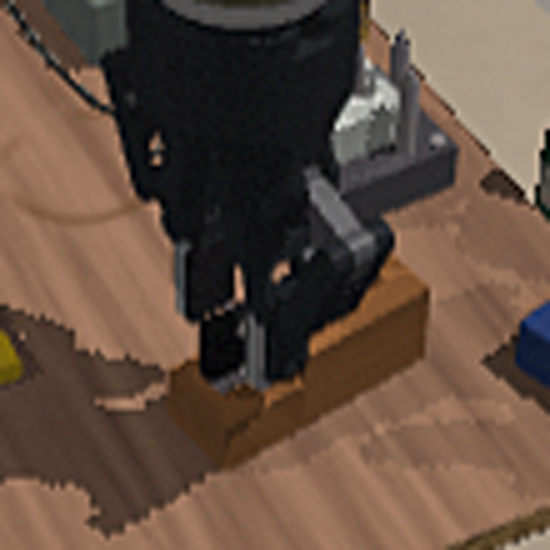

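The bow is centred between the fingers at (256,250). I'll grip and lift it.

Emit:
move_arm(series=[[[0,0,0],0,0.2],[[0,0,0],0,0.1],[[0,0,0],0,0.03],[[0,0,0],0,0.03],[[0,0,0],0,0.03]], force=80)

```text
time_s: 41.45
eef_pos: [535.5, -363.1, 113.4]
ee_rot: [0.0, 0.996, 0.091, 0.0]
force: [-0.3, 0.5, 5.4]
grip_width: 0.085
```

Run:
```python
from h import *
chk()
```

```text
t 41.45 meas [ 535.5  -363.12  113.4 ] psi 10.39 cmd [535.4, -363.1, 113, 10.5] F [-0.3  0.5  5.4] tq [ 0.04  0.19 -0.03] grip 0.085 j [-0.78  0.77  1.3  -0.    1.08  0.61]
```

Emit:
move_arm(series=[[[0,0,-5],0,0.03],[[0,0,-15],0,0.03],[[0,0,-30],0,0.03],[[0,0,-60],0,0.03],[[0,0,-100],0,0.03],[[0,0,-117],0,0.03],[[0,0,-117],0,0.03]])

```text
time_s: 42.32
eef_pos: [535.5, -363.0, 230.8]
ee_rot: [0.001, 0.996, 0.09, 0.001]
force: [0.4, 0.6, -0.9]
grip_width: 0.083
```

Run:
```python
from h import *
plan(535.4,-363.1,230,10.5);chk(); p,d=ctrl.capture("wrist"); save("w30",p)
cv2.imwrite("pics/w30c.png",cv2.resize(p[140:300,190:320,::-1],(0,0),fx=3.7,fy=3.7,interpolation=2))
```

```text
shift [0.0, 0.0, -117.0] yaw -0.0 rows>= 1.9
t 42.33 meas [ 535.48 -363.05  230.82] psi 10.38 cmd [535.4, -363.1, 230, 10.5] F [ 0.4  0.6 -0.9] tq [-0.03 -0.01  0.06] grip 0.083 j [-0.78  0.64  1.19  0.    1.31  0.61]
```

View pics/w30c.png

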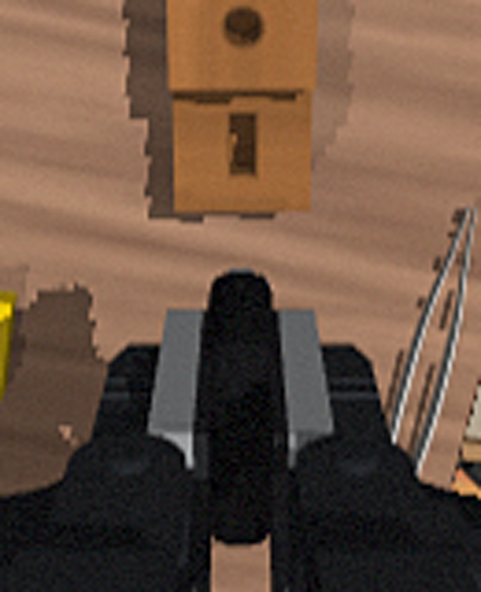

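Run:
```python
from h import *
c=cam("wrist"); tp,Rm,psi,s=toolpose()
def P(pts,dz,f=3.7,o=(190,140)): 
    w=np.array([onz(c,(x+.5)/f-.5+o[0],(y+.5)/f-.5+o[1],tp[2]-dz) for x,y in pts]); return ((w-tp)@Rm).round(1).tolist()
print("bow -x end",P([(242,543)],52.4),"bow +x end low",P([(240,278)],80.4),"shoulder/blade",P([(240,270)],85.4),P([(240,270)],103))
w=np.array([onz(c,(243+.5)/3.7-.5+190,(143+.5)/3.7-.5+140,26)]); print("rack slot",w.round(1),((w-tp)@Rm).round(1))
```

```text
bow -x end [[-13.9, -0.9, 52.4]] bow +x end low [[11.7, -1.2, 80.4]] shoulder/blade [[11.0, -1.2, 85.4]] [[4.1, -1.2, 103.0]]
rack slot [[ 534.9 -362.2   26. ]] [[-1.000e-01 -5.000e-01  2.033e+02]]
```

Run:
```python
from h import *
plan(601.1,-122.9,230,0.3);plan(601.1,-122.9,180,0.3)
```

```text
shift [108.4, -224.2, 0.0] yaw 10.2 rows>= 4.0
shift [0.0, 0.0, 50.0] yaw -0.0 rows>= 0.8
```

Emit:
move_arm(series=[[[15,-32,0],1,0.03],[[35,-73,0],4,0.03],[[55,-115,0],7,0.03],[[75,-156,0],10.2,0.03],[[95,-198,0],10.2,0.03],[[108.4,-224.3,0],10.2,0.03],[[108.4,-224.3,0],10.2,0.03],[[108.4,-224.3,25],10.2,0.03],[[108.4,-224.3,50],10.2,0.03],[[108.4,-224.3,50],10.2,0.03]])

```text
time_s: 43.62
eef_pos: [600.4, -123.4, 177.4]
ee_rot: [-0.001, 1.0, 0.001, -0.003]
force: [-0.3, 0.9, -0.2]
grip_width: 0.085
```

Emit:
move_arm(series=[[[0,0,0],0,0.03],[[0,0,0],0,0.03]])

```text
time_s: 43.88
eef_pos: [601.8, -123.2, 181.0]
ee_rot: [0.0, 1.0, 0.001, 0.001]
force: [-0.0, -0.0, -0.2]
grip_width: 0.085
```

Run:
```python
from h import *
chk(); p,d=ctrl.capture("wrist"); save("w31",p)
cv2.imwrite("pics/w31c.png",cv2.resize(p[140:300,190:320,::-1],(0,0),fx=3.7,fy=3.7,interpolation=2))
p,d=ctrl.capture("side"); cv2.imwrite("pics/s31.png",cv2.resize(p[90:200,190:300,::-1],(0,0),fx=5,fy=5,interpolation=2))
```

```text
t 43.88 meas [ 601.82 -123.22  180.98] psi 0.17 cmd [601.1, -122.9, 180, 0.3] F [-0.  -0.  -0.2] tq [-0.02 -0.06  0.02] grip 0.085 j [-0.39  0.62  1.37 -0.    1.16  1.18]
```

View pics/w31c.png

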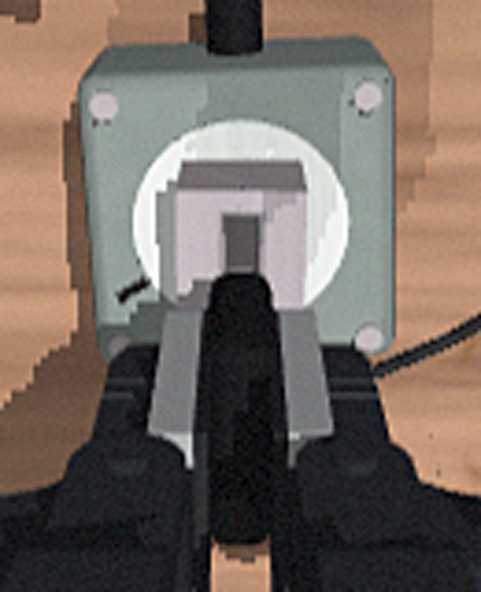

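View pics/s31.png

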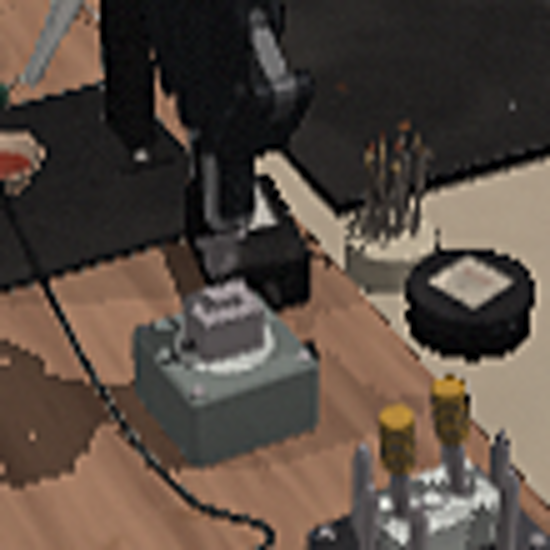

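Run:
```python
from h import *
c=cam("wrist"); tp,Rm,psi,s=toolpose()
def P(pts,z,f=3.7,o=(190,140)): 
    w=np.array([onz(c,(x+.5)/f-.5+o[0],(y+.5)/f-.5+o[1],z) for x,y in pts]); return w.round(1).tolist(),((w-tp)@Rm).round(1).tolist()
print("slot +x end L/R",P([(222,213),(261,213)],62)); print("barrel +x edge",P([(178,189),(306,189)],62))
print("bow mid top",P([(213,500),(270,500)],tp[2]-52.4)); chk()
```

```text
slot +x end L/R ([[610.6, -118.5, 62.0], [610.6, -125.6, 62.0]], [[8.8, -4.6, 118.7], [8.8, 2.5, 118.7]])
barrel +x edge ([[615.2, -110.5, 62.0], [615.2, -133.7, 62.0]], [[13.3, -12.5, 118.7], [13.3, 10.7, 118.8]])
bow mid top ([[594.0, -118.4, 128.3], [594.0, -125.7, 128.3]], [[-7.8, -4.7, 52.4], [-7.8, 2.6, 52.4]])
t 43.98 meas [ 601.74 -123.01  180.74] psi 0.18 cmd [601.1, -122.9, 180, 0.3] F [ 0.6  1.  -0.1] tq [ 0.01  0.02 -0.  ] grip 0.083 j [-0.39  0.62  1.37 -0.    1.16  1.18]
```

The key and slot line up in y (−1.05 mm for both). I'll lower it and watch the force.

Emit:
move_arm(series=[[[0,0,6],0,0.03],[[0,0,11],0,0.03],[[0,0,15],0,0.03],[[0,0,18],0,0.03],[[0,0,20],0,0.03],[[0,0,20],0,0.03]])

```text
time_s: 44.72
eef_pos: [601.6, -122.8, 159.9]
ee_rot: [-0.0, 1.0, 0.002, -0.0]
force: [-0.3, -0.1, -0.7]
grip_width: 0.089
```

Run:
```python
from h import *
plan(601.1,-122.9,160,0.3);chk()
p,d=ctrl.capture("side"); cv2.imwrite("pics/s32.png",cv2.resize(p[90:200,190:300,::-1],(0,0),fx=5,fy=5,interpolation=2))
```

```text
shift [0.0, 0.0, 20.0] yaw -0.0 rows>= 0.3
t 44.73 meas [ 601.57 -122.83  159.9 ] psi 0.18 cmd [601.1, -122.9, 160, 0.3] F [-0.3 -0.1 -0.7] tq [ 0.02  0.   -0.01] grip 0.089 j [-0.39  0.64  1.38 -0.    1.12  1.18]
```

View pics/s32.png

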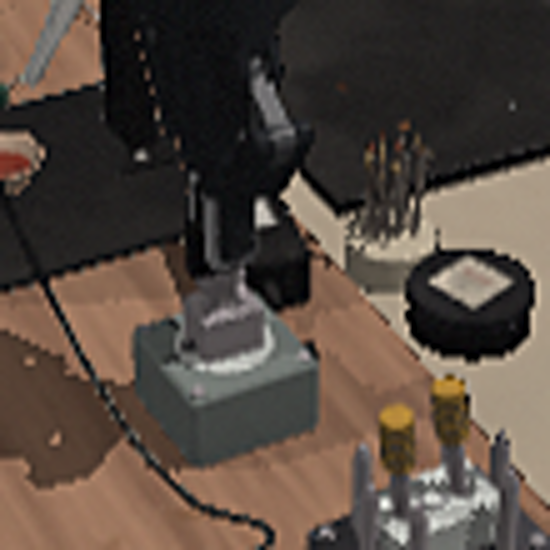

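Emit:
move_arm(series=[[[0,0,4],0,0.03],[[0,0,7],0,0.03],[[0,0,10],0,0.03],[[0,0,11.5],0,0.03],[[0,0,12.5],0,0.03],[[0,0,13.5],0,0.03],[[0,0,13.5],0,0.03]])

```text
time_s: 45.65
eef_pos: [601.7, -122.9, 147.4]
ee_rot: [0.0, 1.0, 0.002, 0.0]
force: [-3.4, 1.0, 6.8]
grip_width: 0.079
```

Run:
```python
from h import *
plan(601.1,-122.9,146.5,0.3);chk()
p,d=ctrl.capture("side"); cv2.imwrite("pics/s33.png",cv2.resize(p[90:200,190:300,::-1],(0,0),fx=5,fy=5,interpolation=2))
```

```text
shift [0.0, 0.0, 13.5] yaw -0.0 rows>= 0.2
t 45.65 meas [ 601.66 -122.85  147.44] psi 0.19 cmd [601.1, -122.9, 146.5, 0.3] F [-3.4  1.   6.8] tq [ 0.16  0.57 -0.  ] grip 0.079 j [-0.39  0.66  1.39 -0.    1.09  1.18]
```

View pics/s33.png

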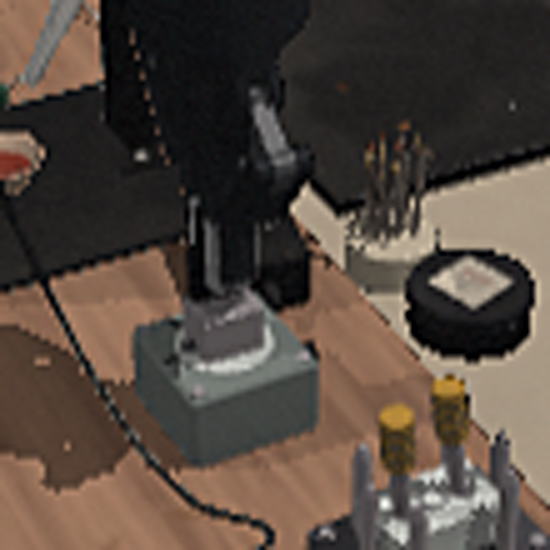

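Fully seated, with contact at 147.4 mm as predicted. Now I'll turn it clockwise.

Emit:
move_arm(series=[[[0,0,-0.5],6,0.03],[[0,0,-0.5],13,0.03],[[-0.1,-0.1,-0.5],20,0.03],[[-0.2,-0.1,-0.5],27,0.03],[[-0.2,-0.2,-0.5],34,0.03],[[-0.3,-0.2,-0.5],41,0.03],[[-0.4,-0.3,-0.5],48,0.03],[[-0.4,-0.3,-0.5],55,0.03],[[-0.5,-0.4,-0.5],60,0.03],[[-0.5,-0.4,-0.5],60,0.03]])

```text
time_s: 46.95
eef_pos: [601.0, -123.7, 147.5]
ee_rot: [0.001, 0.867, -0.499, 0.001]
force: [-2.5, -6.1, 3.1]
grip_width: 0.081
```

Run:
```python
from h import *
json.dump([600.6,-122.5,147,-59.7],open('cmd.json','w'));chk()
```

```text
t 46.95 meas [ 601.02 -123.73  147.5 ] psi -59.87 cmd [600.6, -122.5, 147, -59.7] F [-2.5 -6.1  3.1] tq [-1.25  0.41  0.06] grip 0.081 j [-0.39  0.66  1.4  -0.    1.09  2.22]
```

Emit:
move_arm(series=[[[0.7,0.4,0],4,0.03],[[0.7,0.4,0],8,0.03],[[0.7,0.4,0],11,0.03],[[0.7,0.4,0],11,0.03]])

```text
time_s: 47.45
eef_pos: [600.9, -124.0, 147.5]
ee_rot: [0.001, 0.815, -0.58, 0.0]
force: [-2.6, -4.4, 3.9]
grip_width: 0.083
```

Run:
```python
from h import *
json.dump([600.6,-123.3,147,-70.7],open('cmd.json','w'));chk()
```

```text
t 47.45 meas [ 600.88 -124.05  147.47] psi -70.85 cmd [600.6, -123.3, 147, -70.7] F [-2.6 -4.4  3.9] tq [-0.65  0.65  0.06] grip 0.083 j [-0.39  0.66  1.39 -0.    1.09  2.41]
```

Emit:
move_arm(series=[[[0,0,0],2,0.03],[[0,0,0],4,0.03],[[0,0,0],4,0.03]])

```text
time_s: 47.82
eef_pos: [600.7, -124.1, 147.5]
ee_rot: [0.001, 0.794, -0.607, 0.0]
force: [-5.7, -3.9, 3.8]
grip_width: 0.087
```

Run:
```python
from h import *
json.dump([600.6,-123.3,147,-74.7],open('cmd.json','w'));chk()
```

```text
t 47.83 meas [ 600.73 -124.08  147.48] psi -74.82 cmd [600.6, -123.3, 147, -74.7] F [-5.7 -3.9  3.8] tq [-0.76  0.89  0.12] grip 0.087 j [-0.39  0.66  1.39 -0.    1.09  2.48]
```

Emit:
move_arm(series=[[[0,0,0],2,0.03],[[0,0,0],4,0.03],[[0,0,0],4,0.03]])

```text
time_s: 48.2
eef_pos: [600.7, -124.1, 147.5]
ee_rot: [0.001, 0.773, -0.635, 0.0]
force: [-4.3, -3.1, 4.9]
grip_width: 0.085
```

Run:
```python
from h import *
json.dump([600.6,-123.3,147,-78.7],open('cmd.json','w'));chk()
p,d=ctrl.capture("wrist"); save("w34",p)
p,d=ctrl.capture("side"); cv2.imwrite("pics/s34.png",cv2.resize(p[90:200,190:300,::-1],(0,0),fx=5,fy=5,interpolation=2))
```

```text
t 48.2 meas [ 600.65 -124.08  147.46] psi -78.79 cmd [600.6, -123.3, 147, -78.7] F [-4.3 -3.1  4.9] tq [-0.77  0.95  0.36] grip 0.085 j [-0.39  0.66  1.4  -0.    1.09  2.55]
```

View pics/s34.png

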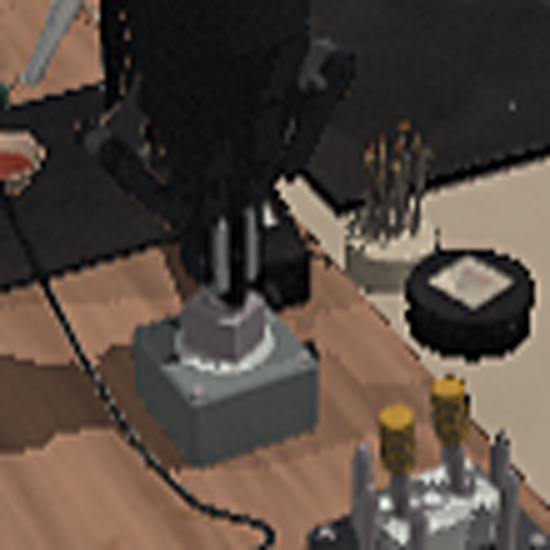

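View pics/w34.png

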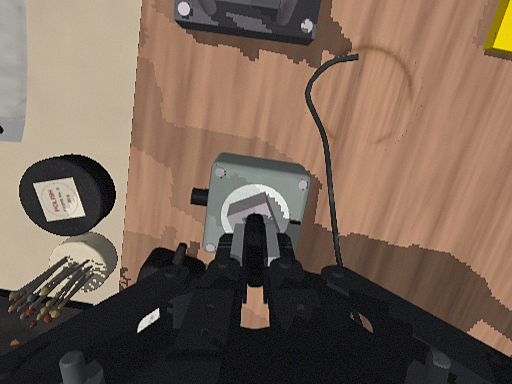

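The turning torque climbs steeply from 0.12 to 0.36 N m, so this is the stop. I'll add one small nudge, press down slightly, then open and retreat upward.

Emit:
move_arm(series=[[[0,0,0.5],2,0.03],[[0,0,0.5],2,0.03],[[0,0,0.5],2,0.03]])

```text
time_s: 48.68
eef_pos: [600.5, -123.9, 147.4]
ee_rot: [0.001, 0.762, -0.648, -0.0]
force: [-7.6, -3.0, 9.2]
grip_width: 0.087
```

Run:
```python
from h import *
chk()
```

```text
t 48.67 meas [ 600.53 -123.9   147.42] psi -80.77 cmd [600.6, -123.3, 147, -78.7] F [-7.6 -3.   9.2] tq [-0.46  1.47  0.37] grip 0.087 j [-0.39  0.66  1.4  -0.    1.09  2.59]
```

Emit:
move_arm(series=[[[0,0,0],0,0.15],[[0,0,0],0,0.35],[[0,0,0],0,0.4],[[0,0,0],0,0.4],[[0,0,-15],0,0.4],[[0,0,-40],0,0.4],[[0,0,-70],0,0.4],[[0,0,-90],0,0.4],[[0,0,-90],0,0.4]])

```text
time_s: 49.8
eef_pos: [601.6, -123.4, 238.8]
ee_rot: [-0.001, 0.761, -0.648, 0.002]
force: [0.4, -0.1, -0.0]
grip_width: 0.396
```

Run:
```python
from h import *
json.dump([600.6,-123.3,236.5,-80.7],open('cmd.json','w'));chk()
p,d=ctrl.capture("wrist"); save("w35",p); np.save("w35d.npy",d)
cv2.imwrite("pics/w35c.png",cv2.resize(p[130:260,190:320,::-1],(0,0),fx=4.5,fy=4.5,interpolation=2))
p,d=ctrl.capture("side"); cv2.imwrite("pics/s35.png",cv2.resize(p[90:240,190:350,::-1],(0,0),fx=4,fy=4,interpolation=2))
```

```text
t 49.8 meas [ 601.55 -123.39  238.77] psi -80.82 cmd [600.6, -123.3, 236.5, -80.7] F [ 0.4 -0.1 -0. ] tq [ 0.03  0.01 -0.01] grip 0.396 j [-0.39  0.56  1.3   0.    1.27  2.59]
```

View pics/w35c.png

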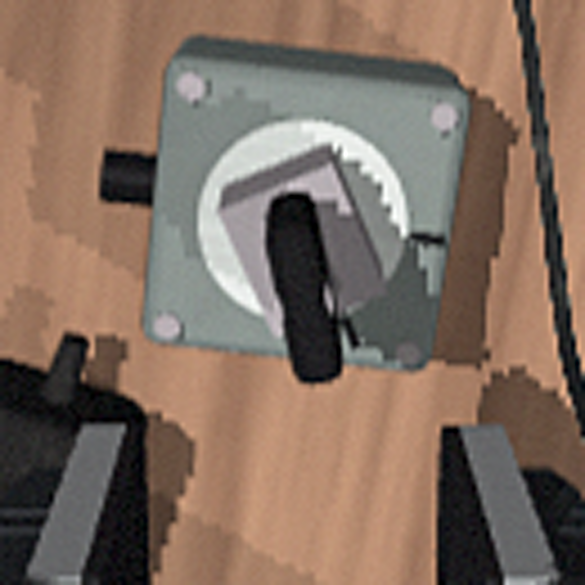

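View pics/s35.png

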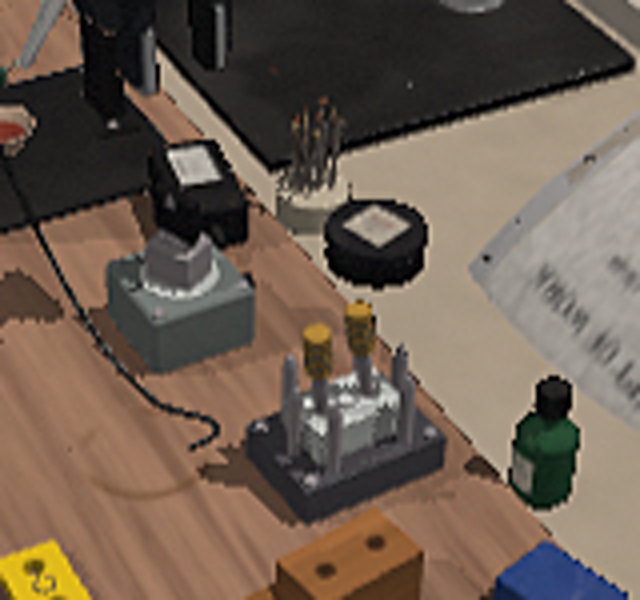

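Run:
```python
from h import *
c=cam("wrist"); tp,Rm,psi,s=toolpose(); d=np.load("w35d.npy"); X=cloud(c,d)
p=cv2.cvtColor(cv2.imread("pics/w35.png"),cv2.COLOR_BGR2RGB)
def P(pts,z,f=4.5,o=(190,130)): 
    return np.array([onz(c,(x+.5)/f-.5+o[0],(y+.5)/f-.5+o[1],z) for x,y in pts])
b=P([(222,207),(335,167),(382,272)],62); e=b[1]-b[0]; e2=b[2]-b[1]
print(b.round(1).tolist(),np.linalg.norm(e),np.degrees(np.arctan2(e[1],e[0])),np.linalg.norm(e2),np.degrees(np.arctan2(e2[1],e2[0])))
sub=X[130+35:130+90,190+55:190+80]; m=(p[165:220,245:270].max(2)<45)
q=sub[m]; q=q[q[:,2]>64]; print(len(q),"bow z pct",np.percentile(q[:,2],[2,50,90,98]).round(1),q[q[:,2]>88].mean(0).round(1))
t=q[q[:,2]>np.percentile(q[:,2],60)]; print(cv2.minAreaRect(t[:,:2].astype(np.float32)), t[:,2].min())
p2,d2=ctrl.capture("side"); cv2.imwrite("pics/s36.png",cv2.resize(p2[125:185,200:260,::-1],(0,0),fx=9,fy=9,interpolation=2))
p2,d2=ctrl.capture("top"); cv2.imwrite("pics/t36.png",cv2.resize(p2[110:280,150:350,::-1],(0,0),fx=3.5,fy=3.5,interpolation=2))
```

```text
[[616.0, -128.8, 62.0], [596.1, -139.8, 62.0], [583.7, -120.9, 62.0]] 22.738250173300788 -150.87854517097642 22.635823122283632 123.22504006045308
454 bow z pct [72.8 91.5 92.7 93.4] [ 599.6 -123.    92.8]
((606.4193115234375, -149.9611358642578), (8.969152450561523, 85.76417541503906), 14.20333194732666) 91.80724799922082
```

View pics/s36.png

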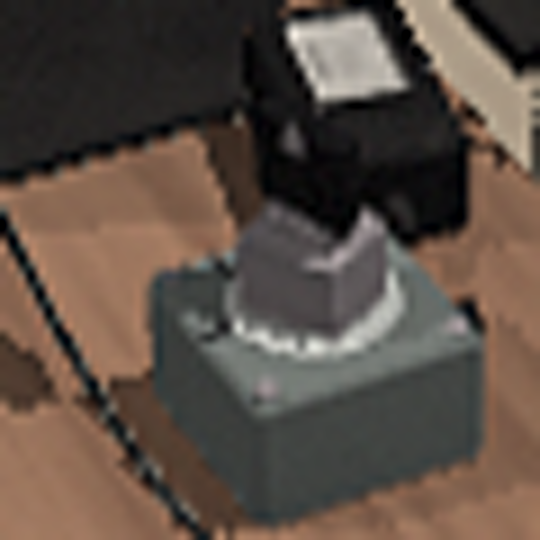

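View pics/t36.png

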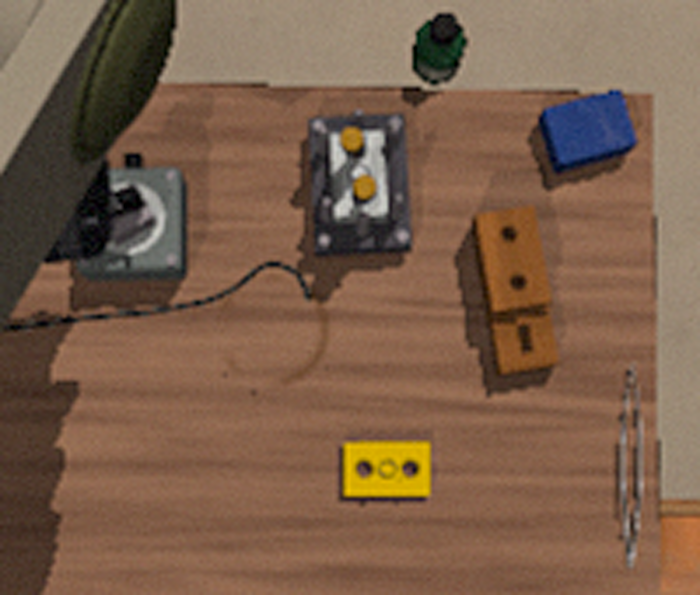

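The barrel reads roughly 57–61° turned. I'll back off and take one cleaner look from above.

Run:
```python
from h import *
plan(530,-135,250,-5)
```

```text
shift [0.1, 71.6, -13.5] yaw -75.7 rows>= 7.1
```

Emit:
move_arm(series=[[[0,0,-13.5],0,0.4],[[0,-20,-13.5],-8,0.4],[[0,-45,-13.5],-16,0.4],[[0,-68,-13.5],-25,0.4],[[0,-68,-13.5],-35,0.4],[[0,-68,-13.5],-45,0.4],[[0,-68,-13.5],-55,0.4],[[0,-68,-13.5],-65,0.4],[[0,-68,-13.5],-75,0.4],[[0,-68,-13.5],-75,0.4]])

```text
time_s: 51.25
eef_pos: [668.3, -112.4, 250.5]
ee_rot: [0.0, 0.999, -0.052, 0.0]
force: [0.8, 0.2, -0.1]
grip_width: 0.401
```

Run:
```python
from h import *
chk(); p,d=ctrl.capture("wrist"); save("w37",p); np.save("w37d.npy",d)
cv2.imwrite("pics/w37a.png",p[:,:,::-1])
```

```text
t 51.25 meas [ 668.28 -112.44  250.5 ] psi -5.91 cmd [530, -135, 250, -5] F [ 0.8  0.2 -0.1] tq [-0.03  0.06  0.04] grip 0.401 j [-0.34  0.7   1.04  0.    1.4   1.33]
```

View pics/w37a.png

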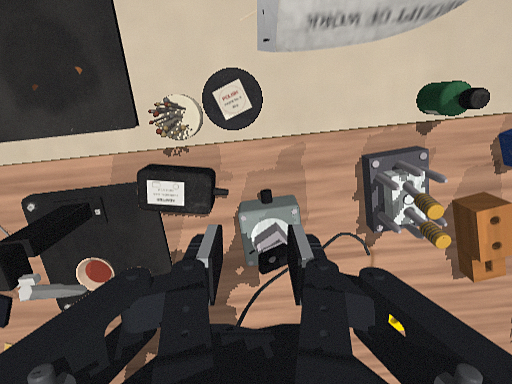

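I had the sideways sign wrong again, harmless at this height. I'll move to the viewing spot.

Run:
```python
from h import *
json.dump([668.0,-112.4,250,-5.7],open('cmd.json','w'))
plan(560,-123,250,-5.7)
```

```text
shift [-106.4, 21.3, 0.0] yaw -0.0 rows>= 1.7
```

Emit:
move_arm(series=[[[-40,0,0],0,0.4],[[-80,0,0],0,0.4],[[-106.4,0,0],0,0.4],[[-106.4,0,0],0,0.4],[[-106.4,0,0],0,0.4],[[-106.4,0,0],0,0.4]])

```text
time_s: 52.05
eef_pos: [563.0, -101.7, 249.8]
ee_rot: [-0.0, 0.999, -0.051, 0.0]
force: [0.1, -0.3, 0.1]
grip_width: 0.402
```

Run:
```python
from h import *
chk(); p,d=ctrl.capture("wrist"); save("w38",p); np.save("w38d.npy",d)
c=cam("wrist"); q=proj(c,[[601,-122,62]])[0]; print(q)
u,v=int(q[0]),int(q[1]); u0,v0=max(u-45,0),max(v-45,0); print(u0,v0)
cv2.imwrite("pics/w38c.png",cv2.resize(p[v0:v0+90,u0:u0+90,::-1],(0,0),fx=6.5,fy=6.5,interpolation=2))
```

```text
t 52.05 meas [ 563.02 -101.72  249.82] psi -5.86 cmd [560, -123, 250, -5.7] F [ 0.1 -0.3  0.1] tq [-0.01  0.02 -0.04] grip 0.402 j [-0.38  0.46  1.43  0.    1.25  1.29]
[274.8911918  137.77859842]
229 92
```

View pics/w38c.png

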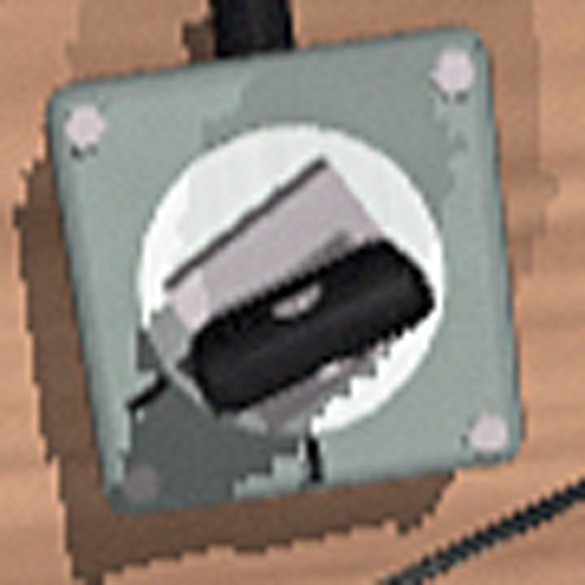

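Run:
```python
from h import *
c=cam("wrist")
def P(pts,z,f=6.5,o=(229,92)): return np.array([onz(c,(x+.5)/f-.5+o[0],(y+.5)/f-.5+o[1],z) for x,y in pts])
def A(a,b,z):
    w=P([a,b],z); e=w[1]-w[0]; return w.round(1).tolist(),np.linalg.norm(e).round(1),np.degrees(np.arctan2(e[1],e[0])).round(1)
print("barrel long edge",A((165,287),(322,160),62)); print("barrel short edge",A((322,160),(385,238),62))
print("bow -y edge",A((232,412),(432,305),95),"bow + edge",A((205,335),(385,240),95)); print("box screws edge",A((85,126),(455,72),40),A((455,72),(490,433),40))
print("mark",A((145,390),(290,280),40))
d=np.load("w38d.npy");X=cloud(c,d);p=cv2.imread("pics/w38.png")
sub=X[125:160,255:300];m=p[125:160,255:300].max(2)<50;q=sub[m];q=q[q[:,2]>64];print(np.percentile(q[:,2],[5,50,80,95]).round(1))
```

```text
barrel long edge ([[604.6, -104.1, 62.0], [618.9, -126.3, 62.0]], np.float64(26.4), np.float64(-57.1))
barrel short edge ([[618.9, -126.3, 62.0], [608.0, -133.7, 62.0]], np.float64(13.2), np.float64(-145.5))
bow -y edge ([[593.0, -111.0, 95.0], [603.2, -135.3, 95.0]], np.float64(26.4), np.float64(-67.3)) bow + edge ([[602.4, -108.7, 95.0], [611.2, -130.4, 95.0]], np.float64(23.5), np.float64(-68.0))
box screws edge ([[625.7, -94.8, 40.0], [627.7, -147.4, 40.0]], np.float64(52.6), np.float64(-87.8)) ([[627.7, -147.4, 40.0], [575.9, -149.4, 40.0]], np.float64(51.9), np.float64(-177.8))
mark ([[587.4, -99.3, 40.0], [601.2, -121.9, 40.0]], np.float64(26.4), np.float64(-58.6))
[80.2 93.9 94.8 95.5]
```

The barrel is at about 59–60° relative to the box, matching the "on" mark, and the bow top is at 95 mm, so the key is fully seated. The bottle is standing and the stack and pins are in place, so I'm handing in.

Run:
```python
from h import *
p,d=ctrl.capture("side"); save("sfin",p); chk()
print(ctrl.finish_job())
```

```text
t 52.15 meas [ 562.8  -101.67  249.72] psi -5.84 cmd [560, -123, 250, -5.7] F [0.5 0.5 0.7] tq [ 0.03  0.04 -0.02] grip 0.398 j [-0.38  0.46  1.43  0.    1.25  1.29]
the job is handed in; nothing more can be done
None
```

View pics/sfin.png

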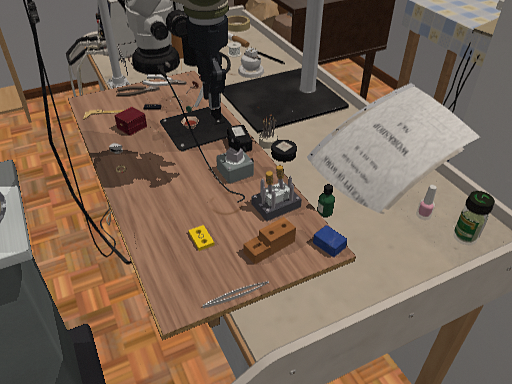

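The job is handed in, about 52 s into the run. Both die plates on the board are stacked in the nest with both pins home. After that I put the key fully into the switch, turned it clockwise to on and left it there.

**Last checks:**
- **Pins:** each one bottomed under about 12 N, and both heads top out at about 98 mm. They lean slightly within the hole clearance.
- **Key:** the bow top reads about 95 mm, which is fully in. The turning torque rose to about 0.36 N m, well above the 0.03 N m friction, so I took that as the stop.
- **Scene:** the last side picture (sfin, 384 rows) shows the green bottle standing at (326,200), the stack and pins at (276,195), the yellow plate untouched at (201,237), and the robot clear of everything.

**Disagreements:**
- The barrel angle measured from the pictures was 57–61°, against 60° at the stop. That spread is measurement error, so the torque is the stronger evidence that the switch is on.
- I entered a sideways shift wrongly in three moves: two with the wrong sign, and the last left out, so the final view was taken about 21 mm off. All three were high above the scene and touched nothing.

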